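Refit the idler roller of a stone tumbler

TASK

Put the loose idler roller back into the front line of the stone tumbler's roller stand: tilt its long journal into the bored plate of the tracking adjuster, push it in against the spring, bring the roller level and let it slide back until its short journal is fully home in the bore of the opposite cheek. Ease it in, never pressing it against the stand with more than 25 N, let go, and leave the things standing around where they are.

Things in the scene. Friction and masses are not known exactly. Their poses are not given: they have to be found in the camera images.
- roller: Loose idler roller, 0.1-0.2 kg: black rubber sleeve 20 mm dia, 100 mm long, with 12 mm dia square-ended steel journals, 30 mm long on its +y end and 10 mm on its -y end; 140 mm overall. Origin: on the axis, mid-sleeve. Its y axis is the roller axis; x and z turn as it rolls. It lies flat on the bench, y within 0.5 rad of world y.
- tumbler: Fixed roller stand, 150 x 200 mm: grey tray (top at z 10 mm), two aluminium cheeks (left one with the adjuster, 76 mm high), rubber driven roller at the back (axis 57 mm behind the idler's, same height), motor cover 56 mm high behind. Origin: on the bench under mid-gap; z up, y along the rollers toward the tracking adjuster (left, within 0.2 rad of world y), x to the back.
- fixed_bore (a point): Centre of the bore's mouth in the fixed (right, -y) cheek, on its inner face, 52 mm above the bench. Bore 13.5 mm dia, through the 8 mm cheek, along the stand's y; the cheek's top is 12 mm above the bore axis. Home: the sleeve's end face against this cheek, 10 mm of short journal in the bore. Axes as tumbler.
- adjuster_line (a point): Middle of the tracking adjuster's range, 52 mm high, on the inner face of its 4 mm plate, 118 mm from the fixed bore's mouth. The plate's true bore (13.5 mm, same height) is clamped at an unreported place (it does not yield) up to 10 mm from here along the stand's x, either way. A spring button behind meets the journal 10.5 mm past that face: 3.5 N, rising 0.35 N/mm, 20 mm travel. Axes as tumbler.
- long_end (a point): Centre of the roller's long journal's flat end, on the axis, 80 mm from the roller's origin toward its +y.
- short_end (a point): Centre of the roller's short journal's flat end, on the axis, 60 mm from the roller's origin toward its -y. The roller must be shifted over 10 mm past home toward the adjuster for this end to swing down inside the fixed cheek, and at 18 mm the sleeve meets the plate; the plate lets the journal tilt up to about 15 degrees.
- barrel: Bystander: black rubber tumbling barrel with a steel lid and wing nut, 86 mm dia, 105 mm high, standing upright; origin under its middle.
- tape_roll: Bystander: small roll of pale paper tape lying flat, 57 mm dia, 19 mm high; origin under its middle.
- bowl: Bystander: dark clay bowl, 96 mm dia, 44 mm high; origin under its middle.
- egg: Bystander: smooth red pebble, 34 x 44 x 26 mm; origin under its middle.
- pebble: Bystander: rough brown stone, 33 x 44 x 24 mm; origin under its middle.

How it is judged:
On the way:
1. the long journal is through the bored plate and pushes the spring button back: its end more than 18 mm past the plate's inner face (y of long_end in the frame of adjuster_line above 0.018 m and x of long_end in the frame of adjuster_line between -0.016 and 0.016 m and z of long_end in the frame of adjuster_line between -0.011 and 0.011 m), for 0.1 s.
At the end, for the whole second after the job is handed in: The roller is at rest in both bores: short journal's end 7.5-12.5 mm inside the fixed cheek and within 3 mm of the bore's axis; long journal in the plate's bore (end within 15 mm sideways, 4 mm in height of the adjuster line); axis within 0.13 rad of the stand's; fingers off it (y of short_end in the frame of fixed_bore between -0.0125 and -0.0075 m and x of short_end in the frame of fixed_bore between -0.003 and 0.003 m and z of short_end in the frame of fixed_bore between -0.003 and 0.003 m and x of long_end in the frame of adjuster_line between -0.015 and 0.015 m and z of long_end in the frame of adjuster_line between -0.004 and 0.004 m and angle between the y axis of roller and the y axis of tumbler, either way round below 0.13 rad and linear speed of roller below 0.02 m/s and contact force between the fingers and roller below 0.13 N); the robot touches nothing.
It fails at once if the roller is forced against the stand with more than 25 N (contact force between roller and tumbler above 25 N).
It fails at once if a bystander (barrel, tape roll, bowl, red pebble, brown stone) is knocked more than 30 mm from its place (distance of any of barrel, tape_roll, bowl, egg, pebble from where it was at the start of the episode above 0.03 m).
It also fails if it takes over 51 s, if anything falls off the work surface, if the arm or the gripper's body presses on something with over 40 N, if the wrist force passes 120 N, or if a joint passes its speed limit or range.

ROBOT

A 7-joint arm with a two-finger parallel gripper is mounted at the origin on a cart in front of the work surface, level with it; the furniture and walls round the work are solid. World frame = base frame: x ahead of the robot, y to its left, z up, the work surface at z = 0. Lengths are in m, angles in rad, forces in N, time in s.
With the tool pointing down it reaches from about 0.425 to 0.925 m from the base axis. Payload 6.8 kg.
Tool frame: the origin (TCP) lies at the very end of the fingers, on their centre line; the grasp point (between the pads) lies 19 mm behind it (r.grip_depth is the distance from the TCP to the grasp point, in m); z points along the fingers, y is the direction in which the jaws open and shut (so a half turn about z gives the same grasp; the last joint's range is limited). The gripper opens to 85 mm and grips with 20 to 120 N. Pads are 22 mm wide; open, the fingers measure 114 mm over their backs; the gripper's body (76 mm by 85 mm) begins 54 mm behind the grasp point. The pads swing forward as they close: fully open they stand 13 mm farther back than shut.
Start: joints at [0.997, 0.477, 0.022, 1.555, -0.011, 1.109, -0.083], TCP at [0.303, -0.603, 0.231] pointing down, gripper open.
Joint ranges: [-2.96, 2.96], [-0.34, 2.1], [-1.41, 1.46], [0.24, 2.44], [-1.37, 4.51], [0.17, 1.92], [-2.96, 2.96]. Speed limits (rad/s): [2.39, 2.39, 3.14, 3.14, 3.14, 3.14, 3.14].

INTERFACE

Orientations are given as a rotation vector (axis times angle).
In Python, from bench import r, grab_frame gives the robot as it stands. The module is installed in compiled form; this text tells all that it offers.
- The arm moves only by the tool play_rows, never from a script. Its argument "increments" is a list of rows, each a list of 7 numbers: the shift along the tool's x, y, z in mm, then the turn, a rotation vector about the tool's x, y, z in rad, then the closure in counts, from 0 (fully open) to 255 (shut). In form: [[tx, ty, tz, rx, ry, rz, claw], ...]. A call has 1 to 5 rows; each row shifts and turns the pose as measured when the row begins, along the tool's axes as they then stand; what a row does not reach is not made up. A row lasts 1/10 s, in which the tool goes at most 50 mm and 8.59 degrees, less where a joint would pass 70% of its speed; a pose out of reach is approached as far as the arm can. A call is refused whole if a number of a shift passes 50 or a number of a turn 0.15, either way. A call with a gripper value outside its range is refused whole. The fingers move at their own pace and stop on an object; "force" is the grip in N (left out, the last holds). Time passes only in rows, so rows that do not move let the fingers close. It gives the time, the measured TCP pose, the force and the opening at its end, in the units of the state.
- r.get_obs(): the state, without advancing time (a new reading comes with each control period).
- grab_frame(name): name is "scene" or "top" or "wrist"; returns a dict with "color" (480x640x3 uint8, blue, green, red), "depth" (480x640 float32, m along the optical axis (not along the pixel's ray), 0 where there is no reading), "K" (3x3 intrinsics, pixels), "T" (4x4, takes a point from camera to world coordinates). Camera axes: x right, y up, looking along -z (the intrinsics and any distortion apply to the point x, -y, -z); pixel columns grow to the right and rows downward; lengths in m; the calibration is good to about 2 mm. A picture is of the moment at which its call begins.
- r.hand_in(): hands the job in, once; it reports no verdict.
The state is a dict: "clock": time; "joints": joint angles; "qvel": joint speeds; "tau": joint torques, N m; "tcp_pos": TCP position; "orientation": TCP orientation; "contact_force": force on the tool from outside, world axes, zero at the start; "moment": the same for the moment, N m; "grip_width": finger opening in m.
Only numpy, scipy, OpenCV 4.12 (cv2) and the standard library are available. Lean on these libraries where they do the work, as an engineer would, in place of code of your own. Each camera call takes 0.05 s, during which the arm holds its last target.

## Working session

There is one attempt and no reset: what is moved stays moved. The work goes in short steps, Python scripts to look and compute and a tool call to move; the robot and the scene stay as the last step left them, time stands still between calls to the robot, and variables do not carry over. Pictures are saved under pics/ and viewed, and the job is handed in when it is done.

Besides the shell and the picture viewer there is one more tool, called after "Call:" as name([rows], argument=value, ...), one row to a line, values as JSON. play_rows: Moves the arm, as the interface text tells. Its arguments: {"type":"object","properties":{"increments":{"type":"array","items":{"type":"array","items":{"type":"number"}}},"force":{"type":"number"}},"required":["increments"]}

```bash
mkdir -p pics; ls
cat > h.py <<'E'
import numpy as np, cv2
from scipy.spatial.transform import Rotation as R
from bench import r, grab_frame
np.set_printoptions(precision=4,suppress=True)
def snap(name,fn):
    f=grab_frame(name); cv2.imwrite('pics/'+fn+'.png',f['color']); np.savez('/tmp/'+fn+'.npz',**f); return f
def load(fn): return dict(np.load('/tmp/'+fn+'.npz'))
def pt(f,u,v,d=None):
    K=f['K']; 
    if d is None: d=f['depth'][int(round(v)),int(round(u))]
    p=np.array([(u-K[0,2])/K[0,0]*d,-(v-K[1,2])/K[1,1]*d,-d,1]); return (f['T']@p)[:3]
def ptz(f,u,v,z):
    a=pt(f,u,v,1.0); o=f['T'][:3,3]; return o+(a-o)*(z-o[2])/(a[2]-o[2])
def proj(f,p):
    q=np.linalg.inv(f['T'])@np.r_[p,1]; K=f['K']
    return np.array([K[0,0]*q[0]/-q[2]+K[0,2],K[1,1]*-q[1]/-q[2]+K[1,2]])
def obs(): 
    o=r.get_obs(); print(o['clock'],o['tcp_pos'],o['orientation'],o['contact_force'],o['grip_width']); return o
def cloud(f):
    v,u=np.mgrid[0:480,0:640]; K=f['K']; d=f['depth']
    P=np.stack([(u-K[0,2])/K[0,0]*d,-(v-K[1,2])/K[1,1]*d,-d,np.ones_like(d)],-1)
    return (P@f['T'].T)[...,:3]
E
python3 - <<'E'
from h import *
for n in('scene','top','wrist'):
    f=snap(n,n+'0'); print(n,f['K'].ravel(),f['T'])
o=obs(); print(R.from_rotvec(o['orientation']).as_matrix(),o['joints'],r.grip_depth)
E
```

```text
pics
scene [454.8194   0.     313.347    0.     454.8194 248.002    0.       0.
   1.    ] [[-0.3786  0.7645 -0.5217  0.0689]
 [-0.9255 -0.3088  0.2191  0.2068]
 [ 0.0065  0.5658  0.8245  0.829 ]
 [ 0.      0.      0.      1.    ]]
top [490.7551   0.     316.1513   0.     490.7551 241.4125   0.       0.
   1.    ] [[-0.0191  0.987  -0.1593  0.4276]
 [-0.9998 -0.0175  0.0119  0.0161]
 [ 0.009   0.1595  0.9872  0.8913]
 [ 0.      0.      0.      1.    ]]
wrist [378.3327   0.     326.5412   0.     378.3327 233.0325   0.       0.
   1.    ] [[ 0.4495  0.8537  0.2629  0.3693]
 [-0.8933  0.4304  0.1297 -0.5698]
 [-0.0024 -0.2932  0.9561  0.3735]
 [ 0.      0.      0.      1.    ]]
0.15 [ 0.303  -0.6027  0.2306] [-3.0555 -0.7248  0.0006] [ 0.7034 -0.6559  0.0593] 0.08552230168153427
[[ 0.8935  0.4491 -0.0007]
 [ 0.4491 -0.8935  0.0011]
 [-0.0001 -0.0013 -1.    ]] [ 0.9969  0.4776  0.0223  1.5562 -0.0115  1.1093 -0.0831] 0.0187
```

View images.

View pics/top0.png

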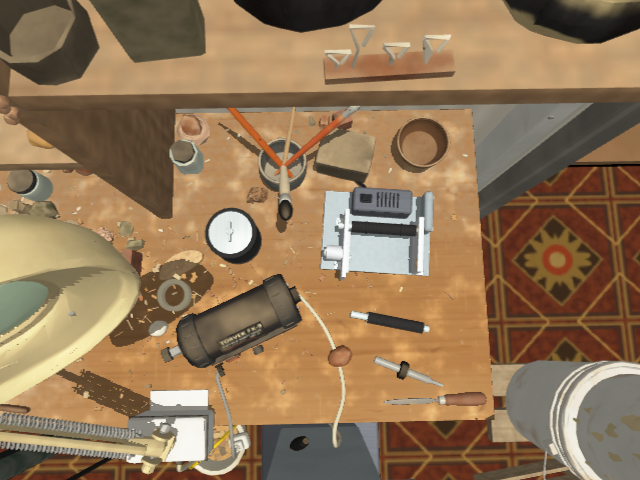

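View pics/scene0.png

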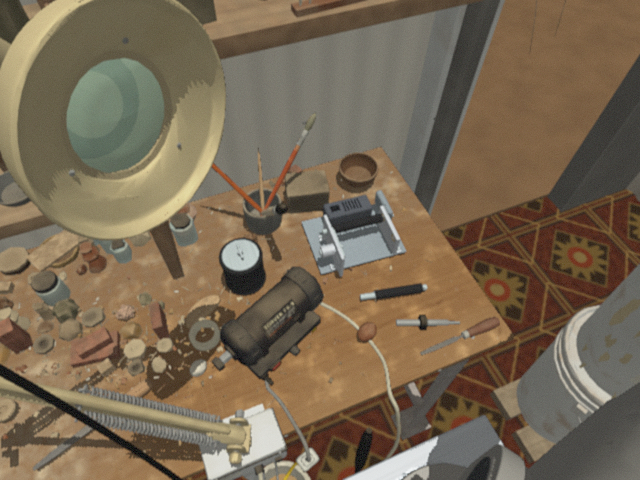

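Run:
```python
from h import *
f=load('top0')
c=f['color'][175:345,305:450]; cv2.imwrite('pics/crop0.png',cv2.resize(c,None,fx=4.6,fy=3.5*4.6/4.6,interpolation=cv2.INTER_CUBIC)) if 0 else cv2.imwrite('pics/crop0.png',cv2.resize(c[:110],None,fx=5,fy=5,interpolation=cv2.INTER_CUBIC))
cv2.imwrite('pics/crop1.png',cv2.resize(f['color'][295:345,335:445],None,fx=7,fy=7,interpolation=cv2.INTER_CUBIC))
P=cloud(f)
print(P[280:300,330:440:5,2].mean(), P[322,390], P[316,358],P[328,424])
h=np.clip(P[175:285,305:450,2]*2500,0,255).astype(np.uint8)
cv2.imwrite('pics/hgt.png',cv2.resize(cv2.applyColorMap(h,cv2.COLORMAP_JET),None,fx=5,fy=5,interpolation=cv2.INTER_NEAREST))
```

```text
0.007201906382872411 [ 0.4227 -0.1205  0.025 ] [ 0.4342 -0.0659  0.015 ] [ 0.4112 -0.18    0.0221]
```

View pics/crop0.png

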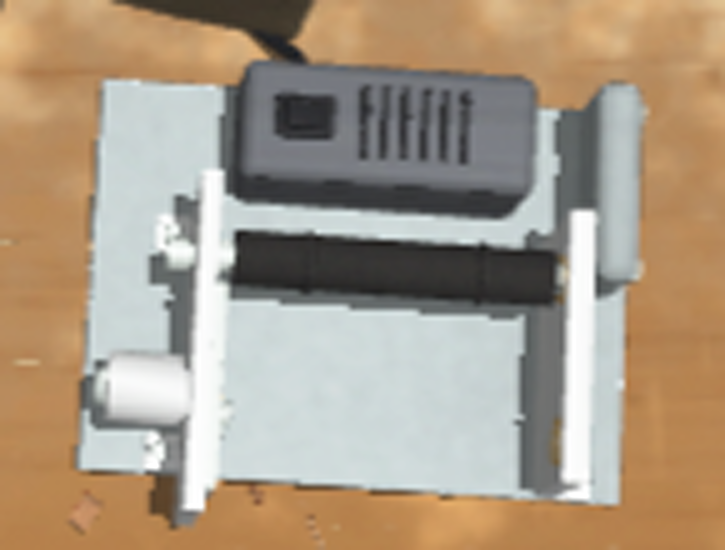

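View pics/crop1.png

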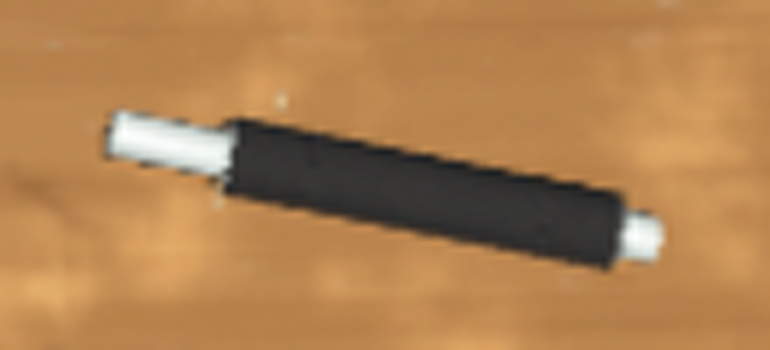

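View pics/hgt.png

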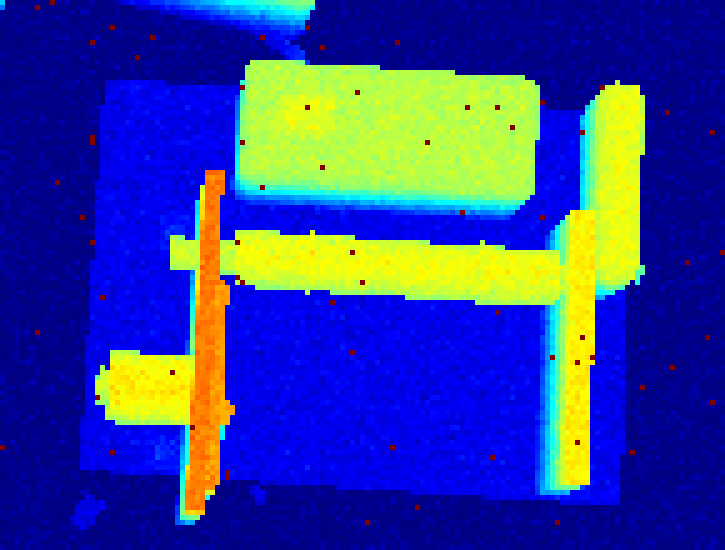

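Run:
```python
from h import *
f=load('top0'); P=cloud(f)
u0,v0=305,175
def px(a,b): return u0+a/5-.4, v0+b/5-.4   # resize center offset
# tray corners z=.01
for n,c,z in [('tTL',(105,80),.01),('tBL',(80,470),.01),('tBR',(619,503),.01),
  ('Ltop far-out',(202,170),.076),('Ltop far-in',(224,170),.076),('Ltop near-out',(183,510),.076),('Ltop near-in',(206,510),.076),
  ('Rtop far-in',(570,210),.064),('Rtop far-out',(596,210),.064),('Rtop near-in',(561,490),.064),('Rtop near-out',(592,490),.064),
  ('housing TL',(110,352),.062),('housing BL',(105,425),.062),('boss1',(228,292),.06),('boss2',(230,410),.06)]:
    print(n,ptz(f,*px(*c),z))
S=P[175:285,305:450].reshape(-1,3)
for lo,hi,ylo,yhi in [(.070,.082,-1,1),(.06,.069,-1,-.19),(.055,.069,-.19,-.05)]:
    m=(S[:,2]>lo)&(S[:,2]<hi)&(S[:,1]>ylo)&(S[:,1]<yhi)
    q=S[m]; l=cv2.fitLine(q[:,:2].astype(np.float32),cv2.DIST_HUBER,0,.01,.01).ravel()
    print(len(q),np.median(q[:,2]),q.min(0),q.max(0),l,np.arctan2(l[1],l[0]))
print('roller')
for c,z in [((112,134),.006+.004),((229,155),.01),((617,230),.01),((662,238),.01)]:
    print(ptz(f,335+c[0]/7-.43,295+c[1]/7-.43,.01))
```

```text
tTL [ 0.6647 -0.0139  0.01  ]
tBL [ 0.52   -0.0016  0.01  ]
tBR [ 0.5045 -0.1957  0.01  ]
Ltop far-out [ 0.6148 -0.0439  0.076 ]
Ltop far-in [ 0.6147 -0.0514  0.076 ]
Ltop near-out [ 0.4991 -0.0343  0.076 ]
Ltop near-in [ 0.4989 -0.042   0.076 ]
Rtop far-in [ 0.6013 -0.1714  0.064 ]
Rtop far-out [ 0.6011 -0.1804  0.064 ]
Rtop near-in [ 0.5046 -0.1633  0.064 ]
Rtop near-out [ 0.5044 -0.1738  0.064 ]
housing TL [ 0.5549 -0.0117  0.062 ]
housing BL [ 0.5298 -0.0094  0.062 ]
boss1 [ 0.5753 -0.0529  0.06  ]
boss2 [ 0.5344 -0.0523  0.06  ]
366 0.07623188383387774 [ 0.4997 -0.0519  0.0701] [ 0.6137 -0.0357  0.0806] [ 0.998  -0.0635  0.544  -0.0438] -0.06357978
128 0.06196835177777077 [ 0.578  -0.1988  0.06  ] [ 0.6457 -0.19    0.0654] [ 0.9997 -0.0255  0.617  -0.1933] -0.02548918
2459 0.05884673929382178 [ 0.5069 -0.19    0.055 ] [ 0.6581 -0.0512  0.0681] [ 0.552   0.8338  0.6062 -0.1251] 0.98598886
roller
[ 0.4385 -0.0533  0.01  ]
[ 0.4327 -0.0828  0.01  ]
[ 0.412  -0.1805  0.01  ]
[ 0.4098 -0.1918  0.01  ]
```

View pics/wrist0.png

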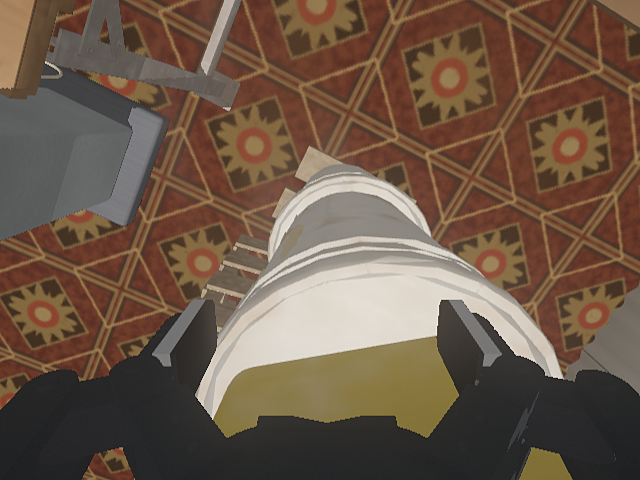

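Run:
```python
from h import *
f=load('top0'); P=cloud(f)
def px(a,b): return 305+a/5-.4, 175+b/5-.4
yaw=-.078; X=np.array([np.cos(yaw),np.sin(yaw)]); Y=np.array([-X[1],X[0]])
a=ptz(f,*px(235,260),.057); b=ptz(f,*px(557,277),.057)
print('driven',a,b, np.arctan2(-(a-b)[0],(a-b)[1]))
S=P[175:285,305:450].reshape(-1,3)
st=np.c_[S[:,:2]@X,S[:,:2]@Y,S[:,2]]
# driven roller crest
m=(st[:,2]>.045)&(st[:,2]<.07)&(st[:,1]>-.2)&(st[:,1]<-.105)&(st[:,0]>.58)&(st[:,0]<.63)
print(X@a[:2],X@b[:2],Y@a[:2],Y@b[:2])
for lo in np.arange(.575,.66,.004):
    k=(st[:,0]>lo)&(st[:,0]<lo+.004)&(st[:,1]>-.2)&(st[:,1]<-.12)&(st[:,2]<.2); print(round(lo,3),k.sum(),np.median(st[k,2]) if k.any() else 0)
# left cheek top, right cheek top, in stand coords
for zl,zh,yl,yh in[(.07,.08,-.12,.05),(.059,.069,-.15,-.10)]:
    pass
k=(st[:,2]>.07)&(st[:,2]<.08); print('L y',np.percentile(st[k,1],[2,50,98]),'x',np.percentile(st[k,0],[1,99]))
k=(st[:,2]>.06)&(st[:,2]<.069)&(st[:,0]<.58)&(st[:,1]<-.1); print('R y',np.percentile(st[k,1],[2,50,98]),'x',np.percentile(st[k,0],[1,99]))
k=(st[:,2]>.045)&(st[:,2]<.069)&(st[:,0]<.6)&(st[:,1]>.025); print('housing',np.percentile(st[k,1],[2,50,98]),'x',np.percentile(st[k,0],[2,98]),np.percentile(st[k,2],[50,98]))
```

```text
driven [ 0.5871 -0.0559  0.057 ] [ 0.5792 -0.1673  0.057 ] -0.07109762036794497
0.589662703731317 0.5904336756675123 -0.009947993263972981 -0.12164276137127862
0.575 91 0.007488787831766874
0.579 87 0.008850363212947743
0.583 83 0.008912080156765478
0.587 98 0.011036471462542219
0.591 95 0.011566433655786468
0.595 82 0.00385919987697414
0.599 81 0.0040911417643698655
0.603 75 0.04743039439536023
0.607 77 0.02714168908739334
0.611 70 0.008890200360141987
0.615 70 0.0040091942996388075
0.619 77 0.009853944716637253
0.623 77 0.010692982243388882
0.627 84 0.009899707528423507
0.631 87 0.010092616230830354
0.635 81 0.010518617220403592
0.639 80 0.010553545400590336
0.643 85 0.009898977409893428
0.647 87 0.010105250666396448
0.651 74 0.01023594187439314
0.655 68 0.00897098087306536
0.659 56 0.0025358037645443754
L y [-0.0072 -0.001   0.0035] x [0.5024 0.6147]
R y [-0.1326 -0.128  -0.1241] x [0.5186 0.5791]
housing [0.0252 0.0291 0.0353] x [0.5319 0.5551] [0.0611 0.0681]
```

```bash
cat >> h.py <<'E'
def plan(p,Rm,rows=None,grip=0):
    """print tool-frame increments from the present pose to p,Rm in equal rows"""
    o=r.get_obs(); p0=np.array(o['tcp_pos']); R0=R.from_rotvec(o['orientation'])
    R1=R.from_matrix(Rm); rv=(R0.inv()*R1).as_rotvec(); d=np.asarray(p)-p0
    n=rows or int(max(np.ceil(np.linalg.norm(d)/.048),np.ceil(np.abs(rv).max()/.145),1))
    print('from',p0,'to',np.asarray(p),'rv',rv,'rows',n)
    for i in range(n):
        Ri=R0*R.from_rotvec(rv*i/n); t=Ri.inv().apply(d/n)*1000
        print([round(x,1) for x in t]+[round(x,4) for x in rv/n]+[grip])
def toolR(ax,tilt=0):
    """tool x along unit horizontal dir angle ax (rad), z down, then turned by tilt about tool y"""
    x=np.array([np.cos(ax),np.sin(ax),0]); z=np.array([0,0,-1.]); y=np.cross(z,x)
    return np.c_[x,y,z]@R.from_rotvec([0,tilt,0]).as_matrix()
E
python3 - <<'E'
from h import *
f=load('wrist0'); o=r.get_obs()
Tt=np.eye(4); Tt[:3,:3]=R.from_rotvec(o['orientation']).as_matrix(); Tt[:3,3]=o['tcp_pos']
C=np.linalg.inv(Tt)@f['T']; print(C); np.save('C.npy',C)
bore=np.array([.536,-.048,.052])
for tilt in (.6,.8):
  Rm=toolR(np.pi/2-.078,tilt); print(Rm)
  Rc=Rm@C[:3,:3]
  # camera at bore - d*look
  look=-Rc[:,2]; cam=bore-.2*look; tcp=cam-Rm@C[:3,3]; print(tilt,look,cam,tcp)
  plan(tcp,Rm)
E
```

```text
[[ 0.0004  0.9561  0.2931  0.074 ]
 [ 1.     -0.0007  0.0009  0.0002]
 [ 0.0011  0.2931 -0.9561 -0.143 ]
 [ 0.      0.      0.      1.    ]]
[[ 0.0643  0.997   0.044 ]
 [ 0.8228 -0.0779  0.5629]
 [ 0.5646  0.     -0.8253]]
0.6 [ 0.0223  0.2971 -0.9546] [ 0.5315 -0.1074  0.2429] [ 0.5329 -0.0878  0.0831]
from [ 0.303  -0.6027  0.2306] to [ 0.5329 -0.0878  0.0831] rv [ 0.3065  0.5451 -0.9952] rows 13
[np.float64(33.6), np.float64(-27.4), np.float64(11.4), np.float64(0.0236), np.float64(0.0419), np.float64(-0.0766), 0]
[np.float64(35.1), np.float64(-24.5), np.float64(13.4), np.float64(0.0236), np.float64(0.0419), np.float64(-0.0766), 0]
[np.float64(36.2), np.float64(-21.4), np.float64(15.5), np.float64(0.0236), np.float64(0.0419), np.float64(-0.0766), 0]
[np.float64(37.0), np.float64(-18.2), np.float64(17.5), np.float64(0.0236), np.float64(0.0419), np.float64(-0.0766), 0]
[np.float64(37.5), np.float64(-14.9), np.float64(19.4), np.float64(0.0236), np.float64(0.0419), np.float64(-0.0766), 0]
[np.float64(37.7), np.float64(-11.6), np.float64(21.3), np.float64(0.0236), np.float64(0.0419), np
[... 1962 characters left out ...]
4(33.5), np.float64(-4.2), np.float64(29.2), np.float64(0.0314), np.float64(0.0559), np.float64(-0.0746), 0]
[np.float64(32.0), np.float64(-0.8), np.float64(31.1), np.float64(0.0314), np.float64(0.0559), np.float64(-0.0746), 0]
[np.float64(30.1), np.float64(2.6), np.float64(32.8), np.float64(0.0314), np.float64(0.0559), np.float64(-0.0746), 0]
[np.float64(27.9), np.float64(5.8), np.float64(34.3), np.float64(0.0314), np.float64(0.0559), np.float64(-0.0746), 0]
[np.float64(25.4), np.float64(8.9), np.float64(35.6), np.float64(0.0314), np.float64(0.0559), np.float64(-0.0746), 0]
[np.float64(22.6), np.float64(11.8), np.float64(36.6), np.float64(0.0314), np.float64(0.0559), np.float64(-0.0746), 0]
```

```bash
sed -i 's/print(\[round(x,1) for x in t\]+\[round(x,4) for x in rv\/n\]+\[grip\])/print(str([float(round(x,1)) for x in t]+[float(round(x,4)) for x in rv\/n]+[grip])+",")/' h.py
python3 - <<'E'
from h import *
C=np.load('C.npy')
bore=np.array([.536,-.048,.052])
Rm=toolR(np.pi/2-.078,.75); Rc=Rm@C[:3,:3]
look=-Rc[:,2]; cam=bore-.26*look; tcp=cam-Rm@C[:3,3]; print(look,cam,tcp)
plan(tcp,Rm,13)
E
```

```text
[ 0.0332  0.436  -0.8993] [ 0.5274 -0.1614  0.2858] [ 0.5306 -0.1182  0.1308]
from [ 0.303  -0.6027  0.2306] to [ 0.5306 -0.1182  0.1308] rv [ 0.3832  0.6811 -0.9771] rows 13
[32.4, -25.4, 7.7, 0.0295, 0.0524, -0.0752, 0],
[33.7, -22.7, 10.2, 0.0295, 0.0524, -0.0752, 0],
[34.7, -19.8, 12.6, 0.0295, 0.0524, -0.0752, 0],
[35.4, -16.7, 14.9, 0.0295, 0.0524, -0.0752, 0],
[35.7, -13.6, 17.3, 0.0295, 0.0524, -0.0752, 0],
[35.6, -10.4, 19.5, 0.0295, 0.0524, -0.0752, 0],
[35.2, -7.1, 21.6, 0.0295, 0.0524, -0.0752, 0],
[34.4, -3.8, 23.6, 0.0295, 0.0524, -0.0752, 0],
[33.3, -0.5, 25.4, 0.0295, 0.0524, -0.0752, 0],
[31.8, 2.7, 27.1, 0.0295, 0.0524, -0.0752, 0],
[30.1, 5.8, 28.6, 0.0295, 0.0524, -0.0752, 0],
[28.0, 8.9, 29.9, 0.0295, 0.0524, -0.0752, 0],
[25.6, 11.8, 31.0, 0.0295, 0.0524, -0.0752, 0],
```

Call:
play_rows([
  [32,-25,8,0.03,0.052,-0.075,0],
  [34,-23,10,0.03,0.052,-0.075,0],
  [35,-20,12,0.03,0.052,-0.075,0],
  [35,-17,14,0.03,0.052,-0.075,0],
  [36,-14,16,0.03,0.052,-0.075,0],
])

```text
clock: 0.65
tcp_pos: [0.3883, -0.4142, 0.194]
orientation: [-2.656, -1.2, -0.325]
contact_force: [0.6, -0.4, -0.5]
grip_width: 0.0856
```

Call:
play_rows([
  [36,-10,18,0.03,0.052,-0.075,0],
  [35,-7,20,0.03,0.052,-0.075,0],
  [34,-4,22,0.03,0.052,-0.075,0],
  [33,0,25,0.03,0.052,-0.075,0],
  [32,3,26,0.03,0.052,-0.075,0],
])

```text
clock: 1.15
tcp_pos: [0.4752, -0.223, 0.1618]
orientation: [-2.155, -1.568, -0.602]
contact_force: [0.3, -0.6, -0.9]
grip_width: 0.0853
```

Run:
```python
from h import *
C=np.load('C.npy')
o=obs();print(o['joints'])
bore=np.array([.536,-.048,.052])
Rm=toolR(np.pi/2-.078,.75); Rc=Rm@C[:3,:3]
look=-Rc[:,2]; cam=bore-.26*look; tcp=cam-Rm@C[:3,3]
plan(tcp,Rm)
```

```text
1.15 [ 0.4752 -0.223   0.1618] [-2.1553 -1.568  -0.6025] [ 0.338  -0.6489 -0.9146] 0.08534793590142191
[ 0.9611  0.5347 -0.4262  1.827  -0.3884  1.0897  0.4791]
from [ 0.4752 -0.223   0.1618] to [ 0.5306 -0.1182  0.1308] rv [ 0.0775  0.1436 -0.2107] rows 3
[26.5, 8.4, 29.9, 0.0258, 0.0479, -0.0702, 0],
[24.4, 10.9, 30.9, 0.0258, 0.0479, -0.0702, 0],
[22.0, 13.4, 31.7, 0.0258, 0.0479, -0.0702, 0],
```

Call:
play_rows([
  [26,8,30,0.026,0.048,-0.07,0],
  [24,11,31,0.026,0.048,-0.07,0],
  [22,13,31,0.026,0.048,-0.07,0],
])

```text
clock: 1.45
tcp_pos: [0.5309, -0.1158, 0.13]
orientation: [-1.852, -1.725, -0.738]
contact_force: [0.0, -0.5, -0.3]
grip_width: 0.0855
```

Run:
```python
from h import *
o=obs();print(o['joints'],o['qvel'])
f=snap('wrist','w1'); print(f['T'])
f=snap('wrist','w2')
```

```text
1.45 [ 0.5309 -0.1158  0.13  ] [-1.8522 -1.7253 -0.7375] [ 0.0094 -0.4714 -0.2946] 0.08549584025059104
[ 0.8823  0.6748 -0.547   1.8072 -0.4411  1.0443  0.6072] [-0.299   0.515  -0.3815 -0.1438 -0.1226 -0.1289  0.4059]
[[ 0.9974  0.0633 -0.0338  0.5268]
 [-0.0717  0.8946 -0.4412 -0.1595]
 [ 0.0024  0.4425  0.8968  0.2855]
 [ 0.      0.      0.      1.    ]]
```

View pics/w2.png

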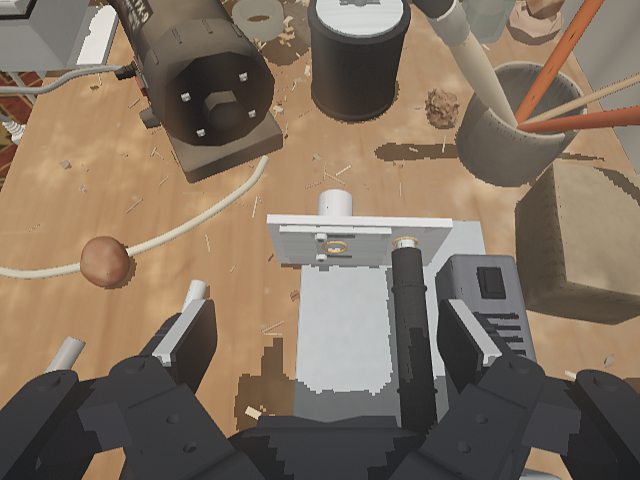

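Run:
```python
from h import *
f=load('w2')
cv2.imwrite('pics/w2c.png',cv2.resize(f['color'][180:275,260:460],None,fx=4,fy=4,interpolation=cv2.INTER_CUBIC))
```

```text
(no output)
```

View pics/w2c.png

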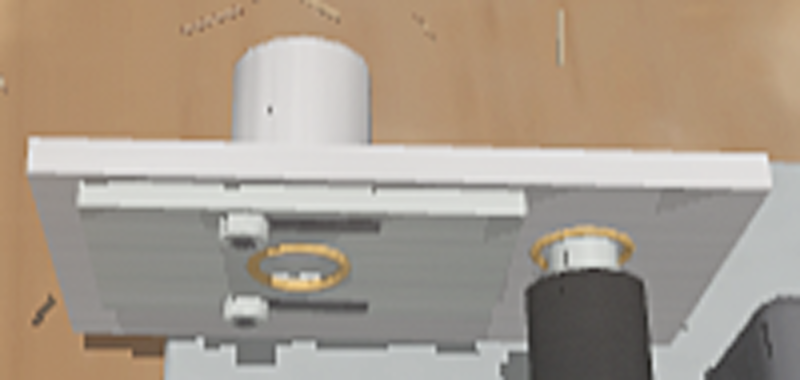

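Run:
```python
from h import *
f=load('w2')
q=lambda a,b:(260+a/4-.375,180+b/4-.375)
X=lambda y:np.array([np.cos(y),np.sin(y)])
b=ptz(f,*q(298,268),.052); d=ptz(f,*q(582,252),.052)
print('bore',b,'driven',d)
for n,c,z in [('cheek top L in',(32,172),.076),('top R in',(770,188),.076),('out L',(30,138),.076),('out R',(770,155),.076),('plate L',(79,206),.068),('plate R',(524,216),.068),('ring L',(248,267),.052),('ring R',(349,270),.052),('dring L',(531,250),.052),('dring R',(633,250),.052)]:
    print(n,ptz(f,*q(*c),z))
P=cloud(f)
for n,c in [('bore rim',(298,235)),('plateface',(160,250)),('plateface2',(440,250)),('plateface3',(160,300)),('cheek',(680,270))]:
    u,v=q(*c); print(n,np.median(P[int(v)-1:int(v)+2,int(u)-2:int(u)+3].reshape(-1,3),axis=0))
# plate plane from depth points
S=P[215:262,280:390].reshape(-1,3); 
m=(S[:,2]>.035)&(S[:,2]<.062)&(S[:,1]>-.08)&(S[:,1]<-.03); q2=S[m]
l=cv2.fitLine(q2[:,:2].astype(np.float32),cv2.DIST_HUBER,0,.01,.01).ravel(); print(m.sum(),l,np.arctan2(l[1],l[0]))
```

```text
bore [ 0.5407 -0.0474  0.052 ] driven [ 0.589  -0.0474  0.052 ]
cheek top L in [ 0.4991 -0.0395  0.076 ]
top R in [ 0.6136 -0.0492  0.076 ]
out L [ 0.4988 -0.0333  0.076 ]
out R [ 0.6149 -0.0434  0.076 ]
plate L [ 0.5056 -0.0417  0.068 ]
plate R [ 0.5765 -0.0478  0.068 ]
ring L [ 0.5323 -0.0467  0.052 ]
ring R [ 0.5492 -0.0483  0.052 ]
dring L [ 0.5804 -0.0465  0.052 ]
dring R [ 0.5977 -0.0475  0.052 ]
bore rim [ 0.5403 -0.0476  0.0654]
plateface [ 0.5175 -0.0455  0.0579]
plateface2 [ 0.5631 -0.0495  0.0612]
plateface3 [ 0.5162 -0.0456  0.039 ]
cheek [ 0.6066 -0.0491  0.0465]
1778 [ 0.9965 -0.0836  0.5538 -0.0486] -0.08374655
```

Run:
```python
from h import *
obs()
plan([.422,-.132,.11],toolR(np.pi/2-.204),6,105)
f=load('top0'); print(ptz(f,405,370,.01),ptz(f,375,359,.01),ptz(f,440,386,.01))
```

```text
1.55 [ 0.5309 -0.1109  0.1294] [-1.8423 -1.7258 -0.7371] [-0.4501 -0.1834 -0.7047] 0.08537591339548159
from [ 0.5309 -0.1109  0.1294] to [ 0.422 -0.132  0.11 ] rv [-0.0514 -0.7589  0.132 ] rows 6
[-5.6, -17.9, -0.9, -0.0086, -0.1265, 0.022, 105],
[-6.1, -17.7, -0.3, -0.0086, -0.1265, 0.022, 105],
[-6.5, -17.6, 0.3, -0.0086, -0.1265, 0.022, 105],
[-6.8, -17.5, 1.0, -0.0086, -0.1265, 0.022, 105],
[-7.0, -17.3, 1.7, -0.0086, -0.1265, 0.022, 105],
[-7.1, -17.2, 2.5, -0.0086, -0.1265, 0.022, 105],
[ 0.3394 -0.1455  0.01  ] [ 0.3592 -0.0937  0.01  ] [ 0.3111 -0.2052  0.01  ]
```

Call:
play_rows([
  [-6,-18,-5,-0.009,-0.126,0.022,105],
  [-6,-18,-2,-0.009,-0.126,0.022,105],
  [-7,-17,0,-0.009,-0.126,0.022,105],
  [-7,-17,2,-0.009,-0.126,0.022,105],
  [-7,-17,4,-0.009,-0.126,0.022,105],
])

```text
clock: 2.05
tcp_pos: [0.4394, -0.1387, 0.1113]
orientation: [-2.372, -1.941, -0.131]
contact_force: [-0.1, 0.4, 0.1]
grip_width: 0.0501
```

Call:
play_rows([
  [-7,-17,4,-0.009,-0.126,0.022,105],
  [0,0,0,0,0,0,105],
])

```text
clock: 2.25
tcp_pos: [0.4193, -0.1394, 0.1076]
orientation: [2.435, 1.955, -0.019]
contact_force: [-0.5, 0.8, 0.5]
grip_width: 0.0501
```

Run:
```python
from h import *
f=snap('wrist','w3'); obs()
```

```text
2.3 [ 0.4205 -0.1409  0.1079] [ 2.4368  1.9538 -0.0148] [ 1.1339 -0.018   0.2051] 0.050397518725902854
```

View pics/w3.png

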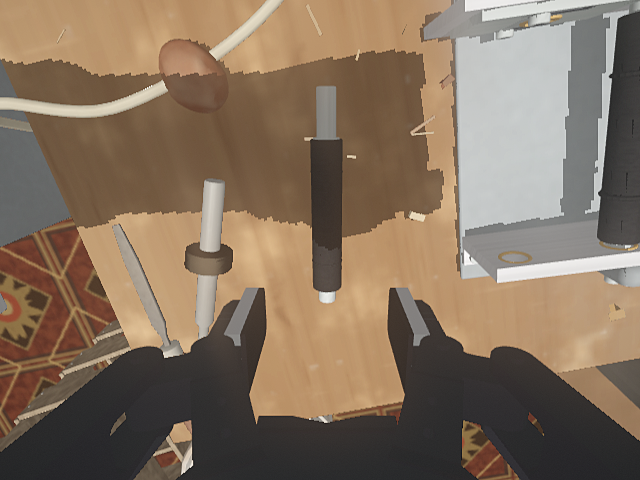

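Run:
```python
from h import *
f=load('w3')
cv2.imwrite('pics/w3c.png',cv2.resize(f['color'][225:300,450:640],None,fx=4,fy=4,interpolation=cv2.INTER_CUBIC))
cv2.imwrite('pics/w3d.png',cv2.resize(f['color'][75:310,290:365],None,fx=2.5,fy=2.5,interpolation=cv2.INTER_CUBIC))
for n,c,z in [('long',(326,87),.012),('s+',(326,139),.012),('s-',(327,290),.012),('short',(327,302),.012),('fixed',(515,257),.052)]:
    print(n,ptz(f,*c,z))
```

```text
long [ 0.4385 -0.0524  0.012 ]
s+ [ 0.4321 -0.0813  0.012 ]
s- [ 0.4107 -0.1811  0.012 ]
short [ 0.4087 -0.1902  0.012 ]
fixed [ 0.5223 -0.1644  0.052 ]
```

View pics/w3c.png

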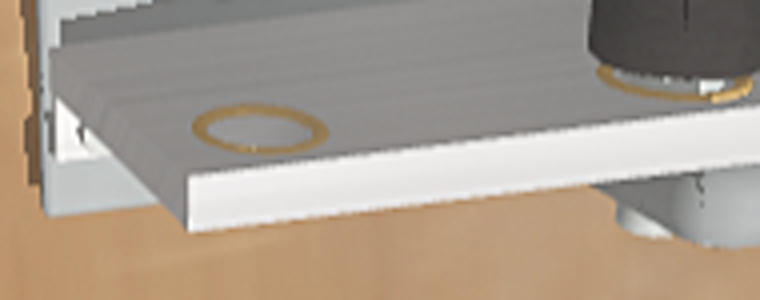

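View pics/w3d.png

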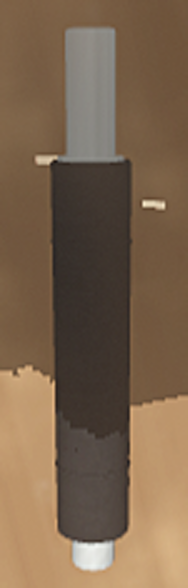

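Run:
```python
from h import *
obs()
plan([.4217,-.1312,.05],toolR(np.pi/2-.21),2,105)
```

```text
2.3 [ 0.4205 -0.1409  0.1079] [ 2.4368  1.9538 -0.0148] [ 1.1339 -0.018   0.2051] 0.050397518725902854
from [ 0.4205 -0.1409  0.1079] to [ 0.4217 -0.1312  0.05  ] rv [ 0.0082  0.0188 -0.0091] rows 2
[5.4, -0.7, 28.9, 0.0041, 0.0094, -0.0045, 105],
[5.1, -0.6, 28.9, 0.0041, 0.0094, -0.0045, 105],
```

Call:
play_rows([
  [5.4,-0.7,29,0.004,0.009,-0.005,105],
  [5.1,-0.6,29,0.004,0.009,-0.005,105],
  [0,0,0,0,0,0,105],
])

```text
clock: 2.6
tcp_pos: [0.4252, -0.1344, 0.0503]
orientation: [2.442, 1.971, 0.009]
contact_force: [-0.7, -0.7, 0.1]
grip_width: 0.0504
```

Run:
```python
from h import *
obs()
plan([.4217,-.1312,.003],toolR(np.pi/2-.21),3,105)
```

```text
2.6 [ 0.4252 -0.1344  0.0503] [2.442  1.9712 0.0088] [-0.7351 -0.7356  0.0536] 0.050401794946131416
from [ 0.4252 -0.1344  0.0503] to [ 0.4217 -0.1312  0.003 ] rv [ 0.0061 -0.0023 -0.0025] rows 3
[0.7, -1.5, 15.8, 0.002, -0.0008, -0.0008, 105],
[0.8, -1.4, 15.8, 0.002, -0.0008, -0.0008, 105],
[0.8, -1.4, 15.8, 0.002, -0.0008, -0.0008, 105],
```

Call:
play_rows([
  [1,-1.5,15,0.002,0,0,105],
  [1,-1.5,15,0.002,0,0,105],
  [0.5,-1,14,0.002,0,0,105],
  [0,0,0,0,0,0,105],
  [0,0,0,0,0,0,105],
], force=40)

```text
clock: 3.1
tcp_pos: [0.4259, -0.1389, 0.0086]
orientation: [2.457, 1.957, 0.009]
contact_force: [0.3, 0.2, -0.0]
grip_width: 0.0501
```

Run:
```python
from h import *
f=snap('wrist','w4');obs()
plan([.4217,-.1312,.003],toolR(np.pi/2-.21),1,105)
```

```text
3.15 [ 0.4259 -0.139   0.0088] [2.4567 1.9565 0.009 ] [-0.1501  0.235  -0.0495] 0.0499641091509851
from [ 0.4259 -0.139   0.0088] to [ 0.4217 -0.1312  0.003 ] rv [ 0.0044 -0.0038 -0.0157] rows 1
[6.6, -5.9, 5.8, 0.0044, -0.0038, -0.0157, 105],
```

View pics/w4.png

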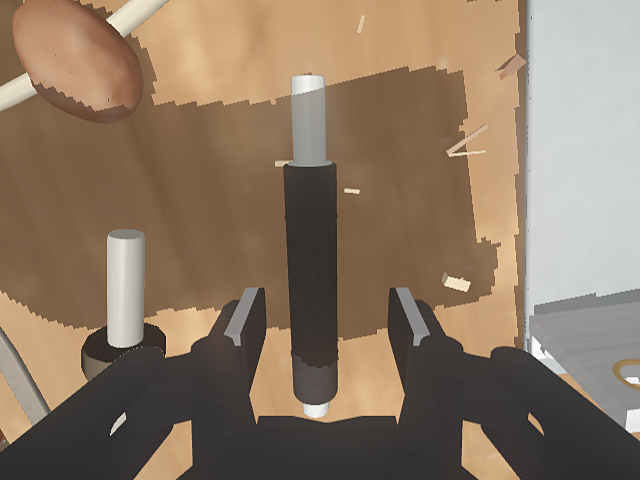

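Call:
play_rows([
  [6.5,-6,5,0.004,-0.004,-0.016,105],
  [0,0,0,0,0,0,105],
  [0,0,0,0,0,0,105],
])

```text
clock: 3.45
tcp_pos: [0.4226, -0.1316, 0.0054]
orientation: [2.439, 1.975, 0.003]
contact_force: [0.1, 0.3, 0.1]
grip_width: 0.0505
```

Run:
```python
from h import *
f=snap('wrist','w5');obs()
plan([.4217,-.1312,.003],toolR(np.pi/2-.21),1,105)
for n,c,z in [('long',(308,78),.012),('s+',(310,165),.012),('s-',(315.5,403),.012)]:
    print(n,ptz(load('w4'),*c,z))
```

```text
3.5 [ 0.4224 -0.1315  0.0053] [2.4396 1.9752 0.0027] [-1.3293 -0.4838  1.0935] 0.050191647750269616
from [ 0.4224 -0.1315  0.0053] to [ 0.4217 -0.1312  0.003 ] rv [0.0032 0.0003 0.0004] rows 1
[0.1, -0.8, 2.3, 0.0032, 0.0003, 0.0004, 105],
long [ 0.4387 -0.0525  0.012 ]
s+ [ 0.4324 -0.0815  0.012 ]
s- [ 0.41   -0.1845  0.012 ]
```

View pics/w5.png

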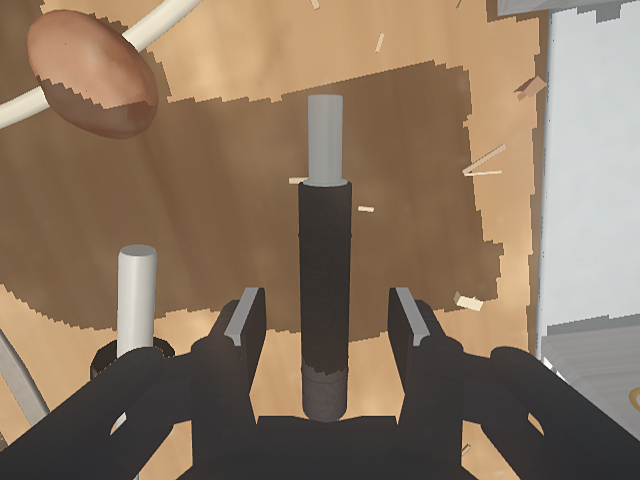

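Call:
play_rows([
  [0,-0.8,1.8,0.003,0,0,105],
  [0,0,0,0,0,0,255],
  [0,0,0,0,0,0,255],
  [0,0,0,0,0,0,255],
  [0,0,0,0,0,0,255],
], force=40)

```text
clock: 4.0
tcp_pos: [0.4219, -0.1311, 0.0039]
orientation: [2.441, 1.977, -0.0]
contact_force: [0.1, 0.1, -1.0]
grip_width: 0.0185
```

Call:
play_rows([
  [0,0,-20,0,0,0,255],
  [0,0,-35,0,0,0,255],
  [0,0,-35,0,0,0,255],
  [0,0,0,0,0,0,255],
  [0,0,0,0,0,0,255],
])

```text
clock: 4.5
tcp_pos: [0.4201, -0.1308, 0.0952]
orientation: [-2.439, -1.976, 0.004]
contact_force: [0.2, -0.2, -2.3]
grip_width: 0.0186
```

Run:
```python
from h import *
f=snap('wrist','w6');obs()
f=snap('scene','s6')
```

```text
4.55 [ 0.4204 -0.1308  0.0951] [-2.4384 -1.976   0.0043] [ 0.6954 -0.0696 -1.7939] 0.018602969357685867
```

View pics/w6.png

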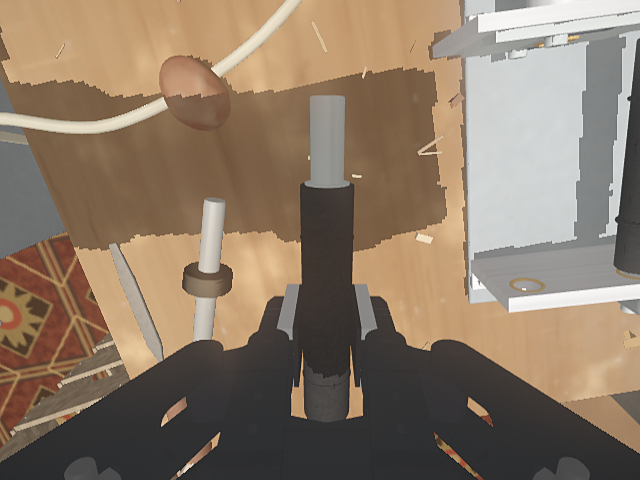

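Run:
```python
from h import *
f=load('w6'); C=np.load('C.npy'); g=dict(f); g['T']=C
for n,c,zs in [('long',(327,96.5),(-6,-9,-12)),('s+',(327,182),(-16,-6))]:
    for z in zs: print(n,z,ptz(g,*c,z/1000)*1000)
P=cloud(g)*1000
for u,v in [(327,120),(327,150),(327,200),(327,240),(327,270)]: print(u,v,np.median(P[v-3:v+4,u-3:u+4].reshape(-1,3),axis=0))
cv2.imwrite('pics/w6c.png',cv2.resize(f['color'][85:200,280:375],None,fx=5,fy=5,interpolation=cv2.INTER_CUBIC))
```

```text
long -6 [80.7273  0.1709 -6.    ]
long -9 [80.5806  0.1708 -9.    ]
long -12 [ 80.4339   0.1707 -12.    ]
s+ -16 [ 53.0998   0.1909 -16.    ]
s+ -6 [51.4512  0.1929 -6.    ]
327 120 [ 73.0933   0.1762 -12.1943]
327 150 [ 63.3622   0.1833 -12.2742]
327 200 [ 47.0393   0.1954 -16.4257]
327 240 [ 32.7317   0.2061 -16.4201]
327 270 [ 21.1647   0.2148 -16.2701]
```

View pics/w6c.png

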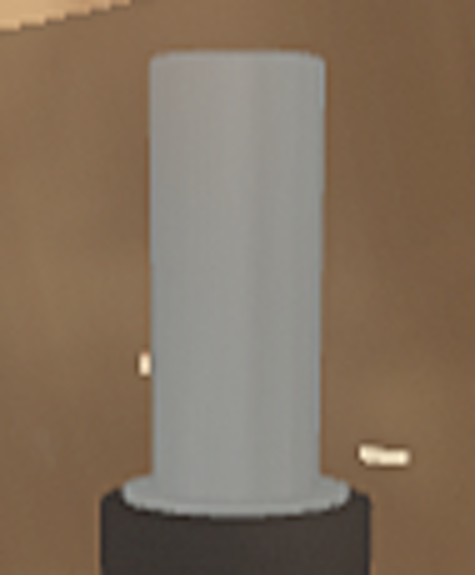

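View pics/s6.png

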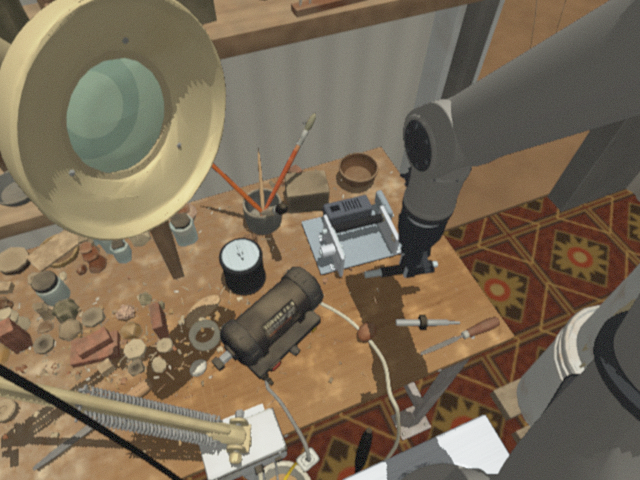

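```bash
cat >> h.py <<'E'
YAW=-.081
Xs=np.array([np.cos(YAW),np.sin(YAW),0]); Ys=np.array([-np.sin(YAW),np.cos(YAW),0]); Zs=np.array([0,0,1.])
B=np.array([.5407,-.0474,.052]); F=np.array([.5222,-.1644,.052])
GR=np.array([.0805,.00015,-.0063])
def pose(d,th,psi=0.,dx=0,dz=0,ym=.002):
    """long end d (m) past the inner face; tilt th (short end up), psi: axis yaw rel. stand; dx,dz shift of bore estimate"""
    Rm=toolR(np.pi/2+YAW+psi,-th); a=Rm[:,0]
    M=B+Ys*ym+Xs*dx+Zs*dz; L=M+a*((d-ym)/(a@Ys)); return L-Rm@GR,Rm
def where(bz=None):
    o=r.get_obs(); Rm=R.from_rotvec(o['orientation']).as_matrix(); p=np.array(o['tcp_pos'])
    L=p+Rm@GR; a=Rm[:,0]; S=L-.14*a
    g=lambda q,o:np.array([Xs@(q-o),Ys@(q-o),q[2]-o[2]])*1000
    print('t %.2f'%o['clock'],'long rel B',g(L,B),'short rel F',g(S,F),'tilt %.1f psi %.1f'%(np.degrees(-np.arcsin(a[2])),np.degrees(np.arctan2(-(a@Xs),a@Ys))),'roll %.3f'%(Rm[2,1]))
    fw=o['contact_force']; print('   force st',np.array([Xs@fw,Ys@fw,fw[2]]),'mom',np.array(o['moment']),'w',o['grip_width']); return L,S
E
python3 - <<'E'
from h import *
where()
p,Rm=pose(-.045,np.radians(11.3)); plan(p+[0,0,.01],Rm,None,255)
E
```

```text
t 4.60 long rel B [-103.1469  -12.9496   48.8712] short rel F [-111.9998  -33.6968   48.8856] tilt 0.0 psi -7.3 roll -0.005
   force st [ 0.7383 -0.1784 -1.7405] mom [-0.0097 -0.0544  0.0546] w 0.01847337271102823
from [ 0.42   -0.1307  0.0946] to [ 0.5304 -0.1722  0.081 ] rv [-0.0179 -0.1972 -0.1267] rows 3
[-5.9, 38.9, 4.3, -0.006, -0.0657, -0.0422, 255],
[-7.2, 38.6, 5.0, -0.006, -0.0657, -0.0422, 255],
[-8.5, 38.2, 5.7, -0.006, -0.0657, -0.0422, 255],
```

Call:
play_rows([
  [-8,30,-5,-0.006,-0.066,-0.042,255],
  [-8,30,-5,-0.006,-0.066,-0.042,255],
  [-8,30,5,-0.006,-0.066,-0.042,255],
  [-2,15,5,0,0,0,255],
  [0,0,0,0,0,0,255],
])

```text
clock: 5.1
tcp_pos: [0.5175, -0.1749, 0.0887]
orientation: [2.201, 2.041, -0.241]
contact_force: [0.3, 0.5, -1.7]
grip_width: 0.0189
```

Run:
```python
from h import *
where()
p,Rm=pose(-.045,np.radians(11.3)); plan(p+[0,0,.005],Rm,None,255)
```

```text
t 5.10 long rel B [-13.1245 -48.8719  26.4334] short rel F [ -3.206  -67.8005  55.0452] tilt 11.8 psi 0.4 roll -0.013
   force st [ 0.2187  0.4964 -1.7158] mom [ 0.3092  0.019  -0.0101] w 0.01888866415631221
from [ 0.5175 -0.1749  0.0887] to [ 0.5304 -0.1722  0.076 ] rv [-0.0122  0.0086  0.0067] rows 1
[6.2, 12.8, 11.5, -0.0122, 0.0086, 0.0067, 255],
```

Call:
play_rows([
  [6,13,11,-0.012,0.009,0.007,255],
  [0,0,0,0,0,0,255],
  [0,0,0,0,0,0,255],
])

```text
clock: 5.4
tcp_pos: [0.5268, -0.1713, 0.0727]
orientation: [2.21, 2.039, -0.226]
contact_force: [-0.4, -0.2, -1.1]
grip_width: 0.0188
```

Run:
```python
from h import *
f=snap('wrist','w7');snap('top','t7');where()
p,Rm=pose(-.012,np.radians(11.3)); plan(p,Rm,2,255)
```

```text
t 5.50 long rel B [ -3.4809 -44.503   11.7079] short rel F [  5.6431 -63.7114  38.9613] tilt 11.2 psi 0.1 roll -0.007
   force st [-0.2724 -0.5502 -0.5857] mom [ 0.2596  0.0009 -0.001 ] w 0.018875166464058225
from [ 0.527  -0.1714  0.0732] to [ 0.5331 -0.1393  0.0644] rv [-0.0074 -0.0013  0.0011] rows 2
[16.8, 1.7, 1.1, -0.0037, -0.0007, 0.0005, 255],
[16.8, 1.7, 1.1, -0.0037, -0.0007, 0.0005, 255],
```

View pics/w7.png

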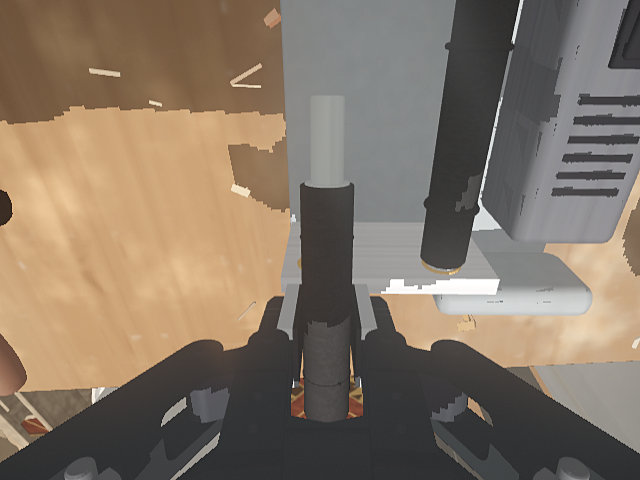

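Call:
play_rows([
  [17,2,0.5,-0.004,0,0,255],
  [15,1.5,1,-0.004,0,0,255],
  [0,0,0,0,0,0,255],
  [0,0,0,0,0,0,255],
])

```text
clock: 5.9
tcp_pos: [0.531, -0.1422, 0.0671]
orientation: [2.207, 2.031, -0.218]
contact_force: [-0.1, -0.0, -2.1]
grip_width: 0.0189
```

Run:
```python
from h import *
where()
p,Rm=pose(-.005,np.radians(11.3)); plan(p,Rm,1,255)
f=snap('wrist','w8');snap('top','t8');where()
```

```text
t 5.90 long rel B [ -1.6938 -15.061    5.5154] short rel F [  7.0283 -34.2228  33.0021] tilt 11.3 psi -0.1 roll 0.001
   force st [-0.1444 -0.0501 -2.051 ] mom [0.2578 0.0052 0.0593] w 0.018944988879699833
from [ 0.531  -0.1422  0.0671] to [ 0.5337 -0.1323  0.063 ] rv [ 0.0003  0.0004 -0.0018] rows 1
[10.7, 1.8, 2.1, 0.0003, 0.0004, -0.0018, 255],
t 6.00 long rel B [ -1.436  -15.1907   5.531 ] short rel F [  7.1828 -34.3576  32.9903] tilt 11.3 psi -0.1 roll 0.001
   force st [ 0.6255  0.1637 -1.3584] mom [ 0.2715 -0.0488 -0.0251] w 0.01899774597667756
```

View pics/w8.png

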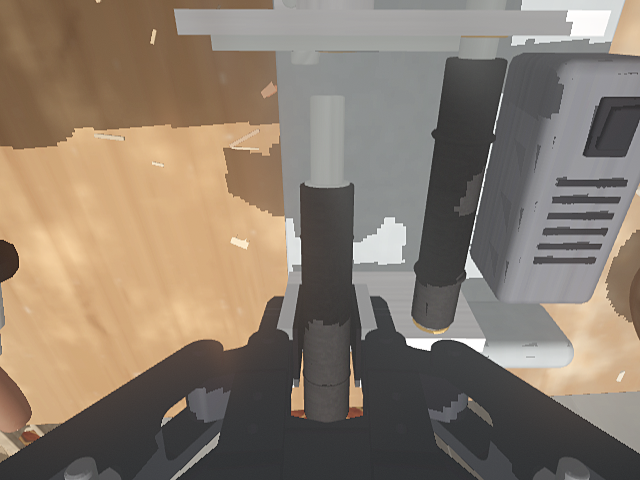

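View pics/t8.png

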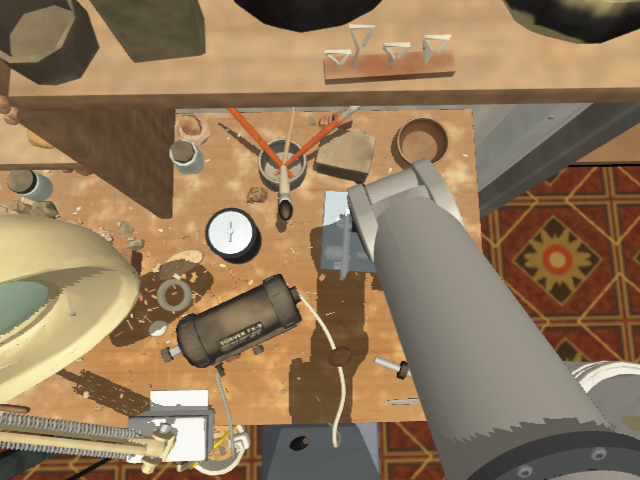

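Call:
play_rows([
  [10,2,2,0,0,0,255],
  [0,0,0,0,0,0,255],
  [0,0,0,0,0,0,255],
])

```text
clock: 6.3
tcp_pos: [0.534, -0.1341, 0.0634]
orientation: [2.209, 2.027, -0.218]
contact_force: [0.6, -0.7, -1.2]
grip_width: 0.0189
```

Run:
```python
from h import *
where()
p,Rm=pose(-.002,np.radians(11.3)); plan(p,Rm,1,255)
```

```text
t 6.30 long rel B [ 0.9037 -6.804   1.7451] short rel F [  9.1853 -25.9497  29.3042] tilt 11.4 psi -0.3 roll 0.002
   force st [ 0.6282 -0.6858 -1.2193] mom [ 0.2482  0.0205 -0.003 ] w 0.018857904428880915
from [ 0.534  -0.1341  0.0634] to [ 0.5339 -0.1293  0.0624] rv [ 0.0007  0.0009 -0.0049] rows 1
[4.9, -0.5, 0.1, 0.0007, 0.0009, -0.0049, 255],
```

Call:
play_rows([
  [4,-0.6,0,0,0,-0.005,255],
  [0,0,0,0,0,0,255],
])

```text
clock: 6.5
tcp_pos: [0.5337, -0.13, 0.0625]
orientation: [2.204, 2.033, -0.219]
contact_force: [0.3, 0.0, -1.2]
grip_width: 0.0187
```

Run:
```python
from h import *
where()
p,Rm=pose(.002,np.radians(11.3)); plan(p,Rm,1,255)
f=snap('wrist','w9')
cv2.imwrite('pics/w9c.png',cv2.resize(f['color'][0:200,240:440],None,fx=3,fy=3,interpolation=cv2.INTER_CUBIC))
```

```text
t 6.50 long rel B [-0.162  -2.7035  0.8208] short rel F [  8.8552 -21.8515  28.3772] tilt 11.4 psi 0.0 roll 0.000
   force st [ 0.2737  0.0622 -1.2014] mom [0.2575 0.0045 0.008 ] w 0.018731186504120867
from [ 0.5337 -0.13    0.0625] to [ 0.5342 -0.1253  0.0616] rv [0.0005 0.0009 0.0003] rows 1
[4.8, 0.1, -0.0, 0.0005, 0.0009, 0.0003, 255],
```

View pics/w9c.png

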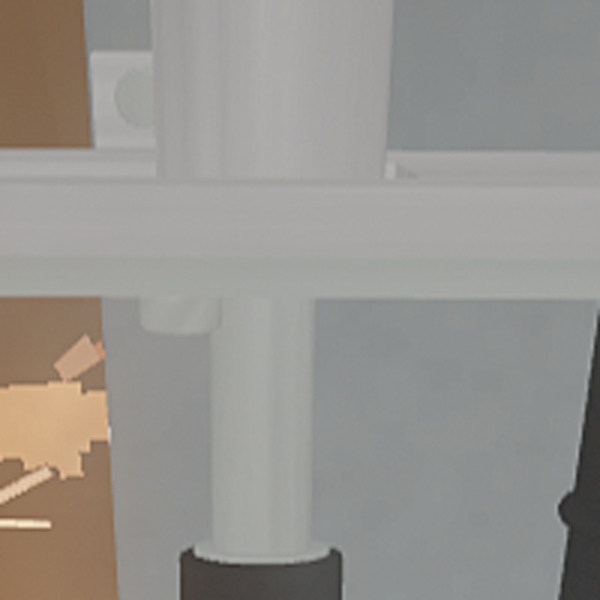

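Run:
```python
from h import *
f=load('w2'); q=lambda a,b:(260+a/4-.375,180+b/4-.375)
for a in (233,370): 
    p=ptz(f,*q(a,105),.055); print('w2 housing',Xs@(p-B)*1000,Ys@(p-B)*1000)
f=load('w9')
for n,a,b,z in[('hous',155,90,.053),('hous',390,90,.053),('j',212,420,.057),('j',313,420,.057),('screw',142,310,.058),('screw',220,310,.058)]:
    p=ptz(f,240+a/3-.33,b/3-.33,z); print('w9',n,Xs@(p-B)*1000,Ys@(p-B)*1000)
f=load('w2')
for a in (220,267): 
    p=ptz(f,*q(a,230),.058); print('w2 screw',Xs@(p-B)*1000,Ys@(p-B)*1000)
f=load('top0')
for a in (352,425): 
    p=ptz(f,305+140/5-.4,175+a/5-.4,.056); print('top housing',Xs@(p-B)*1000,Ys@(p-B)*1000)
```

```text
w2 housing -11.822549414129279 29.881914886642992
w2 housing 12.274045360116578 30.387907018921187
w9 hous -11.869506074154582 17.646105402713527
w9 hous 12.77669016181687 17.66502616251347
w9 j -6.3971158772505605 -16.021536595040867
w9 j 5.304656042342319 -16.01106060058152
w9 screw -13.810616142222571 -3.64686023958832
w9 screw -5.237399044589885 -3.639581742896667
w2 screw -13.166535299361597 3.894536272388234
w2 screw -5.347626645877661 4.056232685500975
top housing 12.81358148742695 26.312531308206616
top housing -12.473844770856452 24.881865518268587
```

Call:
play_rows([
  [2.5,0.8,0,0,0,0,255],
  [2.5,0,0,0,0,0,255],
  [0,0,0,0,0,0,255],
])

```text
clock: 6.85
tcp_pos: [0.535, -0.1254, 0.0615]
orientation: [2.205, 2.032, -0.219]
contact_force: [0.2, 0.3, -1.3]
grip_width: 0.0186
```

Run:
```python
from h import *
where()
```

```text
t 6.85 long rel B [ 0.7947  1.9794 -0.1606] short rel F [  9.7031 -17.1566  27.4554] tilt 11.4 psi -0.0 roll 0.001
   force st [ 0.1406  0.2695 -1.2757] mom [ 0.2865 -0.0454 -0.009 ] w 0.018649271588086345
```

Nominally 2 mm past the face with no force: entering. Continue.

Call:
play_rows([
  [2,0,0,0,0,0,255],
  [2,0,0,0,0,0,255],
  [0,0,0,0,0,0,255],
])

```text
clock: 7.15
tcp_pos: [0.5354, -0.1211, 0.0607]
orientation: [2.205, 2.032, -0.219]
contact_force: [0.4, 1.0, -0.9]
grip_width: 0.0189
```

Run:
```python
from h import *
where()
f=snap('wrist','w10')
cv2.imwrite('pics/w10c.png',cv2.resize(f['color'][0:200,240:440],None,fx=3,fy=3,interpolation=cv2.INTER_CUBIC))
```

```text
t 7.15 long rel B [ 0.8296  6.2489 -0.9879] short rel F [  9.7426 -12.8857  26.635 ] tilt 11.4 psi -0.0 roll 0.001
   force st [ 0.3316  1.0246 -0.9444] mom [ 0.2688 -0.0054  0.019 ] w 0.0188973015840032
```

View pics/w10c.png

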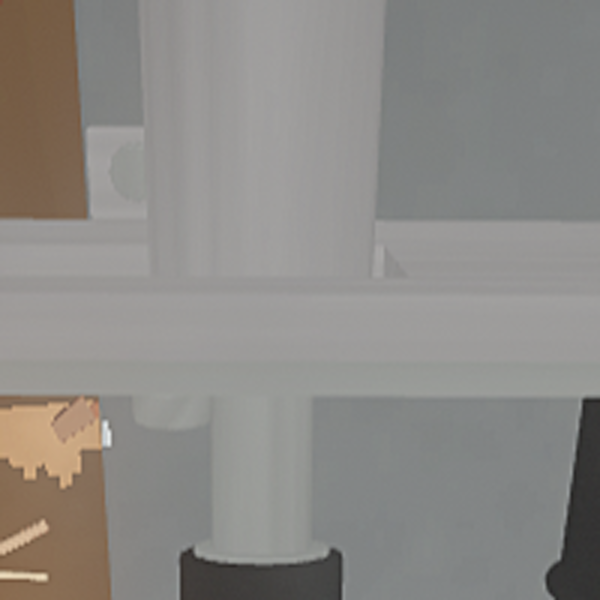

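Call:
play_rows([
  [2,0,0,0,0,0,255],
  [2,0,0,0,0,0,255],
  [0,0,0,0,0,0,255],
])

```text
clock: 7.5
tcp_pos: [0.5355, -0.1184, 0.0601]
orientation: [2.205, 2.03, -0.221]
contact_force: [-0.6, 0.1, -0.9]
grip_width: 0.0185
```

Run:
```python
from h import *
where()
p,Rm=pose(.013,np.radians(10.3),dx=.0005); plan(p,Rm,2,255)
```

```text
t 7.50 long rel B [ 0.8601  8.9897 -1.7307] short rel F [  9.606  -10.1011  26.1081] tilt 11.5 psi -0.1 roll 0.000
   force st [-0.5696  0.0313 -0.908 ] mom [0.1357 0.0132 0.0386] w 0.018515818381646693
from [ 0.5355 -0.1184  0.0601] to [ 0.5356 -0.1145  0.0582] rv [ 0.0001  0.0204 -0.0016] rows 2
[2.1, -0.1, 0.6, 0.0001, 0.0102, -0.0008, 255],
[2.1, -0.1, 0.6, 0.0001, 0.0102, -0.0008, 255],
```

Call:
play_rows([
  [2,0,0,0,0.003,0,255],
  [2,0,0,0,0.008,0,255],
  [0,0,0,0,0,0,255],
])

```text
clock: 7.8
tcp_pos: [0.5354, -0.1169, 0.0595]
orientation: [2.213, 2.033, -0.212]
contact_force: [0.0, -4.5, -0.5]
grip_width: 0.0189
```

Run:
```python
from h import *
where()
p,Rm=pose(.018,np.radians(9.8),dx=.0005); plan(p,Rm,2,255)
```

```text
t 7.80 long rel B [ 0.8141 10.5409 -1.5938] short rel F [ 9.249  -8.7905 25.0272] tilt 11.0 psi -0.2 roll -0.000
   force st [ 0.3812 -4.4781 -0.5413] mom [-0.552   0.0071  0.0159] w 0.01888511854689954
from [ 0.5354 -0.1169  0.0595] to [ 0.536  -0.1096  0.0567] rv [-0.0008  0.0203 -0.0039] rows 2
[3.8, -0.0, 0.7, -0.0004, 0.0101, -0.0019, 255],
[3.8, -0.0, 0.7, -0.0004, 0.0101, -0.0019, 255],
```

Call:
play_rows([
  [4,0,0.5,0,0.01,-0.002,255],
  [4,0,0.5,0,0.01,-0.002,255],
])

```text
clock: 8.0
tcp_pos: [0.536, -0.1107, 0.0573]
orientation: [2.221, 2.045, -0.192]
contact_force: [-0.5, -6.1, 0.2]
grip_width: 0.0186
```

Run:
```python
from h import *
where()
p,Rm=pose(.024,np.radians(9.5),dx=.0005); plan(p,Rm,2,255)
```

```text
t 8.00 long rel B [ 0.7465 16.908  -2.3157] short rel F [ 9.5183 -2.9139 21.6399] tilt 9.9 psi -0.1 roll -0.001
   force st [ 0.0471 -6.1446  0.2393] mom [-1.1107 -0.0096 -0.0098] w 0.01858265176187018
from [ 0.536  -0.1107  0.0573] to [ 0.5365 -0.1037  0.0554] rv [-0.0008  0.0062 -0.0014] rows 2
[3.6, -0.1, 0.3, -0.0004, 0.0031, -0.0007, 255],
[3.6, -0.1, 0.3, -0.0004, 0.0031, -0.0007, 255],
```

Call:
play_rows([
  [4,0,0.3,0,0.003,0,255],
  [4,0,0.3,0,0.003,0,255],
])

```text
clock: 8.2
tcp_pos: [0.5363, -0.1062, 0.0557]
orientation: [2.227, 2.044, -0.189]
contact_force: [-1.2, -10.0, 1.3]
grip_width: 0.0187
```

Run:
```python
from h import *
L,S=where()
f=snap('wrist','w11')
cv2.imwrite('pics/w11c.png',cv2.resize(f['color'],None,fx=1.2,fy=1.2,interpolation=cv2.INTER_CUBIC))
where()
```

```text
t 8.20 long rel B [ 0.8759 21.4799 -3.6291] short rel F [ 9.2092  1.5773 19.8488] tilt 9.7 psi -0.3 roll -0.001
   force st [ -0.4007 -10.073    1.3137] mom [-1.6607  0.1205 -0.005 ] w 0.018656115592033236
t 8.25 long rel B [ 0.8667 21.7808 -3.6814] short rel F [ 9.2169  1.8722 19.7613] tilt 9.6 psi -0.3 roll -0.001
   force st [ 0.044  -7.0909  2.1226] mom [-1.3463  0.0814 -0.0266] w 0.018549114196739328
```

View pics/w11c.png

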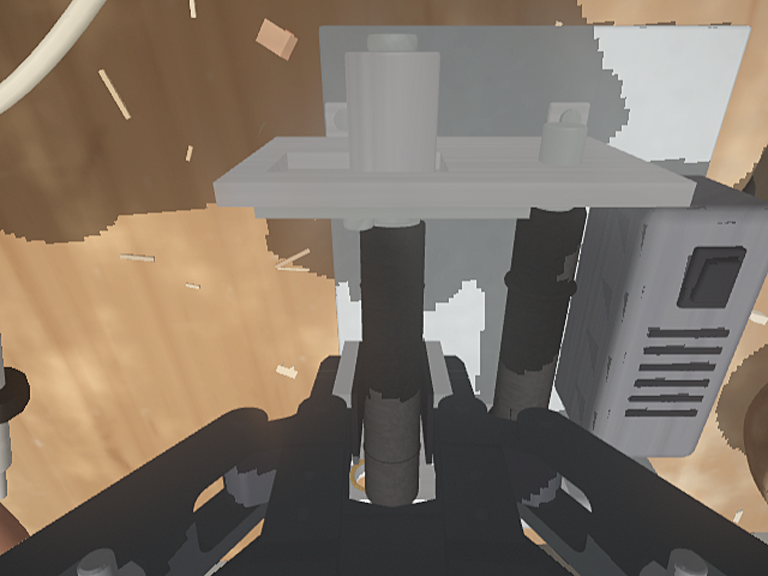

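Call:
play_rows([
  [4,0,-0.3,0,0,0,255],
  [4,0,-0.3,0,0.003,0,255],
])

```text
clock: 8.45
tcp_pos: [0.5362, -0.1029, 0.0554]
orientation: [2.231, 2.039, -0.192]
contact_force: [-0.5, -10.1, 1.2]
grip_width: 0.0189
```

Run:
```python
from h import *
L,S=where()
p,Rm=pose(.0265,np.radians(7.5),.025,dx=.0005); plan(p,Rm,2,255)
```

```text
t 8.45 long rel B [ 0.8925 24.7412 -4.0687] short rel F [ 8.623   4.8819 19.6385] tilt 9.7 psi -0.5 roll -0.002
   force st [  0.349  -10.0781   1.2024] mom [-1.9614  0.1342 -0.0012] w 0.01892052266834087
from [ 0.5362 -0.1029  0.0554] to [ 0.5381 -0.1015  0.053 ] rv [-0.0072  0.0392 -0.0337] rows 2
[1.0, 0.9, 1.0, -0.0036, 0.0196, -0.0168, 255],
[0.9, 0.9, 1.0, -0.0036, 0.0196, -0.0168, 255],
```

Run:
```python
from h import *
p,Rm=pose(.027,np.radians(5),-.035,dx=.0005); plan(p,Rm,3,255)
```

```text
from [ 0.5362 -0.1029  0.0554] to [ 0.5348 -0.1008  0.0506] rv [0.0013 0.0829 0.0257] rows 3
[0.9, -0.5, 1.5, 0.0004, 0.0276, 0.0086, 255],
[0.9, -0.5, 1.5, 0.0004, 0.0276, 0.0086, 255],
[0.8, -0.6, 1.5, 0.0004, 0.0276, 0.0086, 255],
```

Call:
play_rows([
  [3,-0.5,1.5,0,0.028,0.009,255],
  [2.5,-0.5,1.5,0,0.028,0.009,255],
])

```text
clock: 8.65
tcp_pos: [0.5349, -0.1012, 0.0519]
orientation: [2.28, 2.042, -0.135]
contact_force: [-1.2, -10.1, 1.6]
grip_width: 0.0184
```

Run:
```python
from h import *
where()
p,Rm=pose(.0265,np.radians(3),-.05,dx=.0005); plan(p,Rm,3,255)
```

```text
t 8.65 long rel B [ 1.0839 26.5257 -3.2968] short rel F [ 6.0042  5.6614 13.0986] tilt 6.7 psi -1.7 roll -0.001
   force st [ -0.366  -10.2118   1.5503] mom [-1.8285  0.3234  0.0386] w 0.018397247782195376
from [ 0.5349 -0.1012  0.0519] to [ 0.5339 -0.1011  0.0486] rv [0.001  0.065  0.0208] rows 3
[0.1, -0.3, 1.1, 0.0003, 0.0217, 0.0069, 255],
[0.1, -0.3, 1.1, 0.0003, 0.0217, 0.0069, 255],
[0.1, -0.3, 1.1, 0.0003, 0.0217, 0.0069, 255],
```

Call:
play_rows([
  [2,-0.4,1.3,0,0.028,0.009,255],
  [2,-0.4,1.3,0,0.028,0.009,255],
])

```text
clock: 8.85
tcp_pos: [0.5333, -0.1014, 0.0488]
orientation: [2.331, 2.043, -0.074]
contact_force: [-1.1, -7.4, 0.1]
grip_width: 0.0183
```

Run:
```python
from h import *
where()
p,Rm=pose(.026,np.radians(0),-.0754,dx=.0005); plan(p,Rm,3,255)
f=snap('wrist','w12')
cv2.imwrite('pics/w12c.png',cv2.resize(f['color'],None,fx=1.2,fy=1.2,interpolation=cv2.INTER_CUBIC))
```

```text
t 8.85 long rel B [ 1.2886 26.1666 -2.0266] short rel F [3.1793 4.7405 6.8393] tilt 3.6 psi -2.9 roll -0.001
   force st [-0.5056 -7.4591  0.1494] mom [-1.6547  0.2216  0.0659] w 0.01831316939277039
from [ 0.5333 -0.1014  0.0488] to [ 0.5324 -0.1012  0.0457] rv [0.0002 0.0634 0.0247] rows 3
[0.1, -0.3, 1.0, 0.0001, 0.0211, 0.0082, 255],
[0.1, -0.3, 1.0, 0.0001, 0.0211, 0.0082, 255],
[0.1, -0.3, 1.0, 0.0001, 0.0211, 0.0082, 255],
```

View pics/w12c.png

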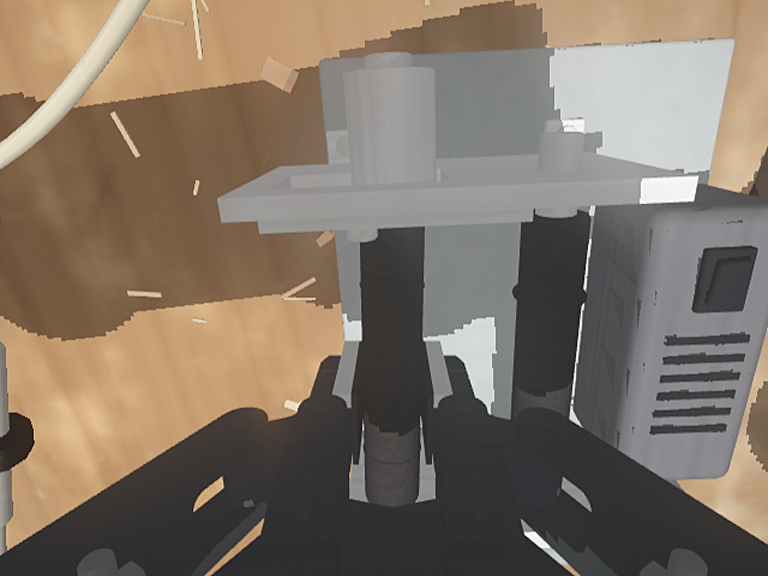

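Call:
play_rows([
  [2,-0.4,1.1,0,0.021,0.008,255],
  [2,-0.4,1.1,0,0.021,0.008,255],
  [2,-0.4,0.6,0,0.018,0.007,255],
])

```text
clock: 9.2
tcp_pos: [0.5318, -0.1018, 0.0455]
orientation: [2.391, 2.033, -0.006]
contact_force: [-0.9, -8.4, -0.6]
grip_width: 0.0184
```

Run:
```python
from h import *
where()
p,Rm=pose(.024,np.radians(0),-.0754,dx=.0005); plan(p,Rm,1,255)
```

```text
t 9.20 long rel B [ 2.127  25.3367 -0.6511] short rel F [-0.1615  3.9054  0.0576] tilt 0.3 psi -4.6 roll -0.000
   force st [-0.1774 -8.4769 -0.6164] mom [-1.838   0.3384  0.0644] w 0.01840448786669391
from [ 0.5318 -0.1018  0.0455] to [ 0.5321 -0.1031  0.0457] rv [-0.0004  0.0051 -0.0051] rows 1
[-1.3, 0.6, -0.2, -0.0004, 0.0051, -0.0051, 255],
```

Call:
play_rows([
  [-1.5,0.3,-0.3,0,0.003,0,255],
  [-1.5,0,0,0,0,0,255],
])

```text
clock: 9.4
tcp_pos: [0.5309, -0.1073, 0.0454]
orientation: [2.395, 2.031, -0.004]
contact_force: [-0.6, -4.1, -1.1]
grip_width: 0.019
```

Run:
```python
from h import *
where()
f=snap('wrist','w13')
cv2.imwrite('pics/w13c.png',cv2.resize(f['color'][340:440,260:400],None,fx=5,fy=5,interpolation=cv2.INTER_CUBIC))
snap('scene','s13')
```

```text
t 9.40 long rel B [ 1.9319 19.7362 -0.5112] short rel F [-0.7321 -1.6656 -0.1446] tilt 0.2 psi -4.8 roll -0.001
   force st [-0.2711 -4.1568 -1.0767] mom [-1.0097 -0.0991  0.0006] w 0.018965343764392403
```

View pics/w13c.png

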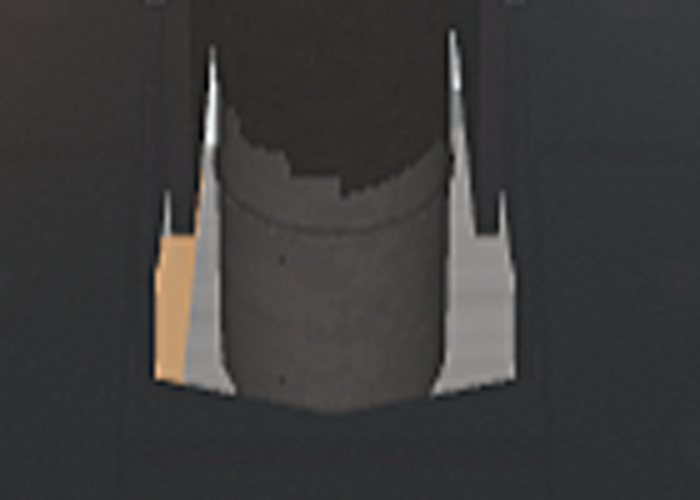

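Call:
play_rows([
  [0,0.8,0,0,0,0,255],
  [-1,0,0,0,0,0,255],
])

```text
clock: 9.7
tcp_pos: [0.5309, -0.1094, 0.0451]
orientation: [2.396, 2.031, -0.006]
contact_force: [-0.0, -2.5, 0.3]
grip_width: 0.0183
```

Run:
```python
from h import *
where()
```

```text
t 9.70 long rel B [ 2.1723 17.6799 -0.852 ] short rel F [-0.5346 -3.7181 -0.3867] tilt 0.2 psi -4.8 roll -0.002
   force st [ 0.1937 -2.5224  0.2648] mom [-0.6405  0.1449  0.0899] w 0.01834199047191962
```

Run:
```python
from h import *
f=snap('wrist','w14')
cv2.imwrite('pics/w14c.png',cv2.resize(f['color'][120:260,250:400],None,fx=4,fy=4,interpolation=cv2.INTER_CUBIC))
```

```text
(no output)
```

View pics/w14c.png

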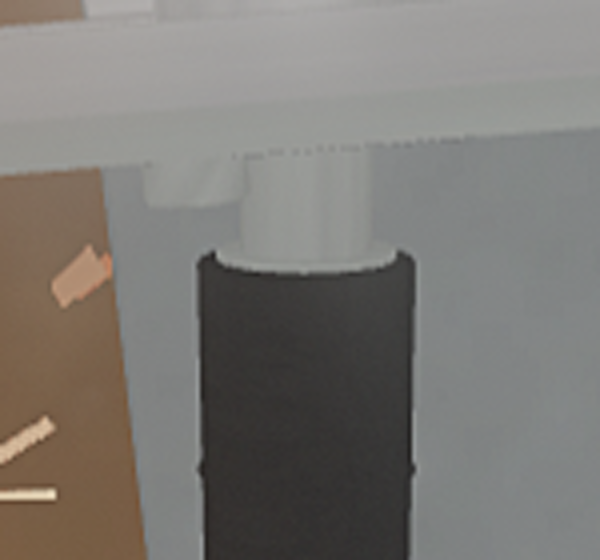

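Call:
play_rows([
  [-2,0.3,-0.2,0,0,0,255],
  [-1.5,0.2,0,0,0,0,255],
])

```text
clock: 9.95
tcp_pos: [0.5306, -0.1126, 0.0452]
orientation: [2.396, 2.032, -0.006]
contact_force: [-1.6, -2.9, -1.0]
grip_width: 0.0185
```

Run:
```python
from h import *
where()
```

```text
t 9.95 long rel B [ 1.9971 14.3987 -0.7334] short rel F [-0.6124 -7.0076 -0.3379] tilt 0.2 psi -4.7 roll -0.002
   force st [-1.3607 -3.0413 -0.9548] mom [-0.6198  0.1977  0.0789] w 0.018457205047602
```

Call:
play_rows([
  [-1.5,0.3,-0.2,0,0,0,255],
  [-1.5,0.2,0,0,0,0,255],
])

```text
clock: 10.15
tcp_pos: [0.5304, -0.1153, 0.0452]
orientation: [-2.395, -2.032, 0.005]
contact_force: [-0.7, -1.8, -0.4]
grip_width: 0.0184
```

Run:
```python
from h import *
where()
```

```text
t 10.15 long rel B [ 1.9636 11.7282 -0.6385] short rel F [-0.5715 -9.6844 -0.331 ] tilt 0.1 psi -4.7 roll -0.003
   force st [-0.5777 -1.8055 -0.3694] mom [-0.2936  0.2092  0.0611] w 0.01837572724220256
```

Call:
play_rows([
  [-1.5,0.2,0,0,0,0,255],
  [-1,0,0,0,0,0,255],
])

```text
clock: 10.35
tcp_pos: [0.5304, -0.1154, 0.0452]
orientation: [-2.391, -2.033, 0.002]
contact_force: [-0.5, 0.6, -1.1]
grip_width: 0.0188
```

Run:
```python
from h import *
where()
f=snap('wrist','w15')
cv2.imwrite('pics/w15c.png',cv2.resize(f['color'][100:280,230:430],None,fx=4,fy=3.33,interpolation=cv2.INTER_CUBIC))
where()
```

```text
t 10.35 long rel B [ 1.8519 11.616  -0.4148] short rel F [-0.4472 -9.8163 -0.4952] tilt -0.0 psi -4.6 roll -0.003
   force st [-0.5403  0.5743 -1.1053] mom [ 0.0147  0.1937 -0.0085] w 0.018822897530434066
t 10.40 long rel B [ 1.8515 11.5748 -0.3941] short rel F [-0.4476 -9.8574 -0.4724] tilt -0.0 psi -4.6 roll -0.003
   force st [-1.3582  0.9624 -0.5059] mom [0.3479 0.2313 0.0108] w 0.018426401843355093
```

View pics/w15c.png

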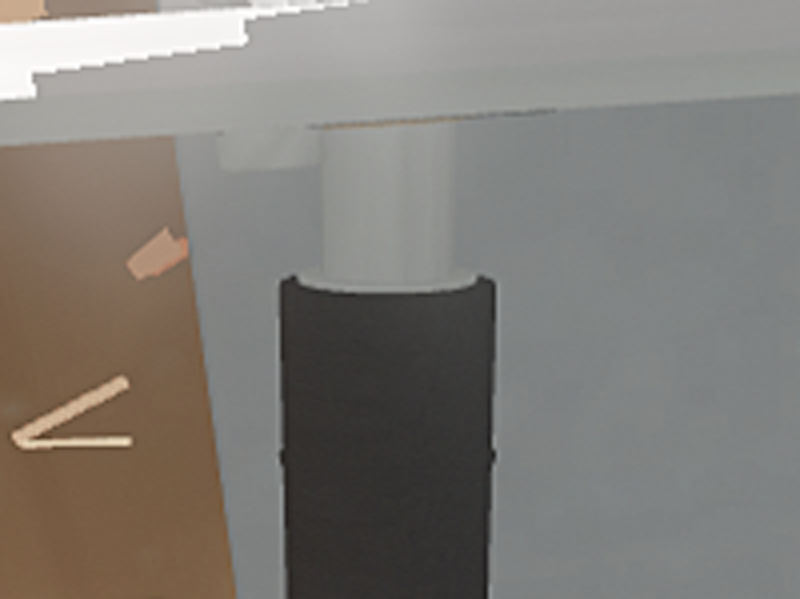

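Call:
play_rows([
  [0,0,0,0,0,0,160],
  [0,0,0,0,0,0,155],
  [0,0,0,0,0,0,150],
])

```text
clock: 10.7
tcp_pos: [0.5321, -0.1148, 0.0459]
orientation: [-2.392, -2.035, -0.002]
contact_force: [-0.4, -0.6, 0.1]
grip_width: 0.0351
```

Run:
```python
from h import *
where()
f=snap('wrist','w16')
```

```text
t 10.70 long rel B [ 3.4713 12.3263  0.3356] short rel F [ 1.233  -9.1106  0.1186] tilt -0.1 psi -4.6 roll 0.000
   force st [-0.3785 -0.595   0.0763] mom [0.0057 0.0113 0.0414] w 0.035071489133133515
```

View pics/w16.png

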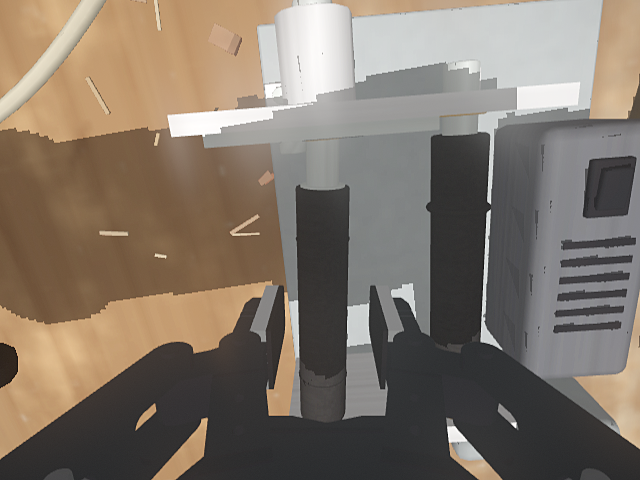

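Released; the roller stays in place with clear space to both pads. Lift straight up.

Call:
play_rows([
  [0,-1,-15,0,0,0,150],
  [0,-1,-20,0,0,0,150],
  [0,0,-30,0,0,0,150],
  [0,0,-40,0,0,0,150],
  [0,0,-40,0,0,0,150],
])

```text
clock: 11.25
tcp_pos: [0.5265, -0.1141, 0.1944]
orientation: [-2.386, -2.031, 0.007]
contact_force: [0.2, -1.1, -0.2]
grip_width: 0.0352
```

Run:
```python
from h import *
obs()
f=snap('wrist','w17')
```

```text
11.25 [ 0.5265 -0.1141  0.1944] [-2.3859 -2.0307  0.0068] [ 0.1754 -1.0625 -0.1538] 0.03522713904780829
```

View pics/w17.png

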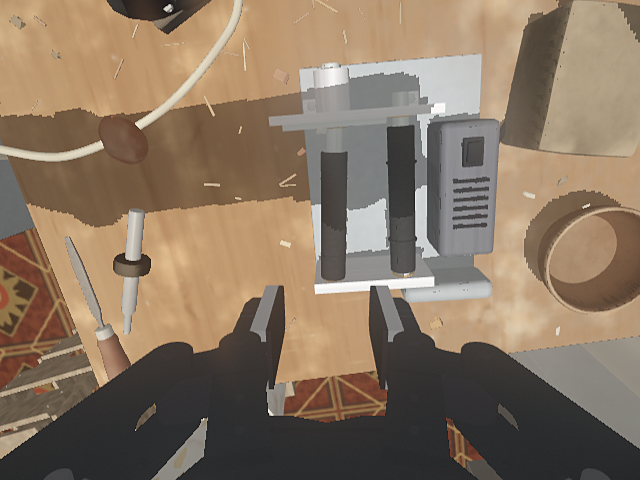

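Run:
```python
from h import *
f=load('w17')
cv2.imwrite('pics/w17c.png',cv2.resize(f['color'][100:300,260:450],None,fx=3,fy=3,interpolation=cv2.INTER_CUBIC))
P=cloud(f)
g=lambda q,o:np.array([Xs@(q-o),Ys@(q-o),q[2]-o[2]])*1000
print('s+',g(ptz(f,334,152,.056),B),'s-',g(ptz(f,333.5,278,.056),F))
for v in (140,148,160,180,200,230,260,272): 
    q=np.median(P[v-1:v+2,332:336].reshape(-1,3),axis=0); print(v,g(q,F))
```

```text
s+ [ -1.1437 -17.8485   4.    ] s- [0.1172 0.7861 4.    ]
140 [  8.3335 108.8841   5.4533]
148 [  7.6676 103.2874   5.7925]
160 [ 7.0399 95.1633  9.8203]
180 [ 5.9765 80.7446  9.5714]
200 [ 4.8781 65.8183  9.7587]
230 [ 3.2137 42.6725 10.099 ]
260 [ 1.396  18.3811  9.9469]
272 [0.7059 8.4036 9.9841]
```

View pics/w17c.png

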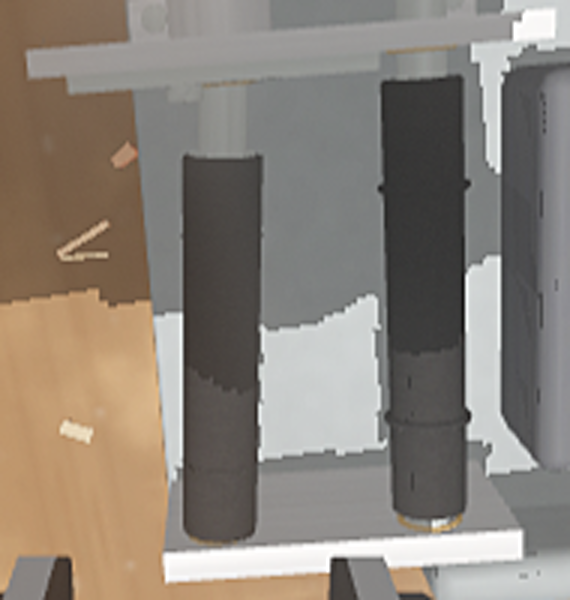

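Call:
play_rows([
  [0,0,0,0,0,0,150],
  [0,0,0,0,0,0,150],
  [0,0,0,0,0,0,150],
])

```text
clock: 11.6
tcp_pos: [0.5315, -0.1147, 0.2054]
orientation: [2.389, 2.032, 0.01]
contact_force: [-0.4, -0.1, -0.8]
grip_width: 0.0349
```

Run:
```python
from h import *
f=snap('top','t18')
o=obs(); print(o['qvel'])
print(r.hand_in())
```

```text
11.65 [ 0.5314 -0.1147  0.2051] [2.3893 2.0327 0.009 ] [ 0.8585 -0.0511  0.3095] 0.03494909502314421
[ 0.0001  0.0107 -0.0001  0.0026  0.0001 -0.001   0.0006]
the job is handed in; nothing more can be done
None
```

View pics/t18.png

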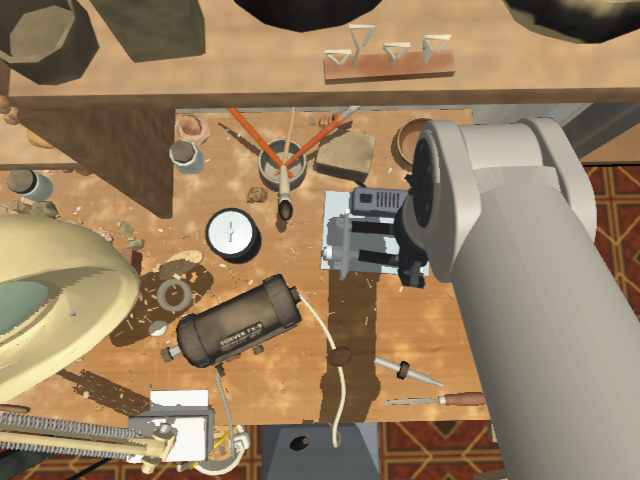

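The roller is back in the front line of the stand, let go, and the job is handed in at about 11.7 s of the 51 s.

- **Bore:** a tilted wrist view put the plate's bore about 9 mm to the back of the adjuster's mid-line.
- **Fitting:** I gripped the roller mid-sleeve, tilted it about 11° with the short end up, and fed the long journal through the plate. It went about 26 mm past the plate's face against the spring. Then I levelled it, turned it toward the fixed bore, and let it slide back until it stopped against the right cheek.
- **Forces:** the wrist force read about 10 N at most.
- **Last checks:**
  - **Short end:** about 9.8 mm inside the fixed bore just before I let go.
  - **Level:** the sleeve's top is level along its length to within about 0.5 mm.
  - **Position:** it stands about 18 mm off the plate, which is the home distance. The picture put its other end 0.8 mm off the right cheek, which is within the camera's 2 mm error.
  - **Axis:** about 0.08 rad off the stand's.
  - **Bystanders:** the bystanders I could see clearly in the last top view stand where they were. The bowl was partly hidden by the arm.
  - **Robot:** it stands about 0.15 m clear above, touching nothing.

No check failed. The last robot readings before I let go put the short end about 0.5 mm off the bore's axis, within the allowed 3 mm.

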